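Load the gift-shop engraver and clamp its pallet

TASK

Get the engraving machine ready: put every aluminium paperweight blank on the table flat into a pocket of its own shape in the steel pallet, then slide the loaded pallet along its bed, under the engraving head, right up to the end stop (do not lift it out of the bed). Finally crank the vise tight so that its jaw holds the pallet firmly against the fixed jaw; the vise has been left closed and must be cranked open before the pallet can pass. Leave the other things on the table where they are.

Things in the scene. Friction and masses are not known exactly. Their poses are not given: they have to be found in the camera images.
- engraver: the machine, fixed to the table: aluminium bed plate 130 (x) x 460 (y) x 12 mm high, origin on the table under its centre, y the way the pallet slides in. Fixed jaw along the whole near side (x -58 to -34 mm), guide along the far side of the loading half (x 34 to 58, y -230 to 60 mm), tops 24 mm above the table; end stop face at y = 215 mm.
- head (a point): lowest point of the overhanging engraving head, 58 mm above the table, over the middle of the channel. The spindle motor above it is 42 mm across and reaches 157 mm; an arm 50 mm wide (y), at 76 to 108 mm height, carries it from a grey column 120 mm high on the near side (engraver x -108 to -62 mm). The loaded pallet passes below.
- pallet: dark steel pallet, loose in the bed's channel (2 mm play either side), 64 (x) x 250 (y) x 14 mm, 0.8 kg, origin at the centre of its underside (12 mm above the table), y along the slide. Four pockets in a row; at its -y end an upright grip fin 14 mm thick (x), 26 mm long, centred at y = -103 mm, top 46 mm above the underside. Fully home when its origin is at point home.
- round_a (a point): centre of the floor of a round pocket of the pallet, at y = 98 mm in the pallet's frame. The pocket is 6 mm deep, its mouth chamfered 1.5 mm, and 43.5 mm across (for a disc).
- square_a (a point): centre of the floor of a square pocket of the pallet, at y = 50 mm in the pallet's frame. The pocket is 6 mm deep, its mouth chamfered 1.5 mm, and 35.5 x 35.5 mm, sides along the pallet's x and y (for a tile).
- round_b (a point): centre of the floor of a round pocket of the pallet, at y = 2 mm in the pallet's frame. The pocket is 6 mm deep, its mouth chamfered 1.5 mm, and 43.5 mm across (for a disc).
- square_b (a point): centre of the floor of a square pocket of the pallet, at y = -46 mm in the pallet's frame. The pocket is 6 mm deep, its mouth chamfered 1.5 mm, and 35.5 x 35.5 mm, sides along the pallet's x and y (for a tile).
- disc1: solid aluminium disc (a paperweight blank), 40 mm across, 18 mm thick, lying flat; origin at the centre of its underside. May be absent.
- disc2: solid aluminium disc (a paperweight blank), 40 mm across, 18 mm thick, lying flat; origin at the centre of its underside. May be absent.
- tile1: solid aluminium square tile (a paperweight blank), 32 x 32 x 18 mm, lying flat, about 50 g; origin at the centre of its underside, x and y along its sides. May be absent.
- tile2: solid aluminium square tile (a paperweight blank), 32 x 32 x 18 mm, lying flat, about 50 g; origin at the centre of its underside, x and y along its sides. May be absent.
- home (a point): where the pallet's origin is when the pallet touches the end stop (12 mm above the table); axes as the machine's.
- crank (a joint): angle of the crank in rad, 0 to 20.9 (hard stops at both ends); grows clockwise seen from above, which closes the vise. 6 mm of jaw travel a turn; turning force at the knob about 1 to 3 N, and it stays where it is left.
- crank_axis (a point): a point on the crank's vertical axis, at the height at which to grip the knob (118 mm above the table). The crank's grey gearbox below it is 60 x 66 mm, 85 mm high.
- knob_grip (a point): middle of the crank's upright black knob, a cylinder 18 mm across and 40 mm tall (97 to 137 mm above the table), that spins freely on the crank arm 45 mm from the crank axis
- jaw (a joint): travel of the moving jaw (far side, engraver y 80 to 190 mm) towards the fixed jaw, m: 0 fully open, 0.020 closed (hard stop). Its rubber face stands at engraver x = 46 mm minus the travel. The pallet passes freely below 0.010; pushed against the fixed jaw it is met at 0.016. The face is sprung (6 N per mm): tight is 0.018 or more, and cranking to the hard stop does no harm.
- pad: the rubber face of the moving jaw, 110 (y) x 13 mm; origin 8 mm behind its face, on the bed at the middle of its length
- novel: bystander: blue paperback lying flat, 130 x 200 x 28 mm, origin at the centre of its underside
- pen_cup: bystander: white cup 72 mm across, 95 mm tall
- trophy: bystander: brass trophy 52 mm across, 105 mm tall
- dust_brush: bystander: brush 150 mm long, lying
- paste_jar: bystander: jar 52 mm across, 55 mm tall
- gift_box: bystander: cardboard box 94 x 74 x 54 mm
Mind the look-alikes: they are no part of the job. Leave any blue or red look-alike of the tile1 alone.

How it is judged (in metres and radians):
On the way, in this order (a step that is already met when the one before it is completed fails the run):
1. every blank present sits flat in a pocket of its own shape ((horizontal distance between disc1 and round_a below 0.004 m or horizontal distance between disc1 and round_b below 0.004 m) and z of each of disc1, disc2, tile1, tile2 in the frame of pallet below 0.0105 m and angle between each of disc1, disc2, tile1, tile2's own z axis and vertical below 0.08 rad and (horizontal distance between disc2 and round_a below 0.004 m or horizontal distance between disc2 and round_b below 0.004 m) and (horizontal distance between tile1 and square_a below 0.004 m or horizontal distance between tile1 and square_b below 0.004 m) and (horizontal distance between tile2 and square_a below 0.004 m or horizontal distance between tile2 and square_b below 0.004 m)), for 0.2 s.
2. the pallet, still loaded, is fully home under the head (all of step 1 and y of pallet in the frame of home above -0.006 m and z of pallet in the frame of engraver below 0.015 m), for 0.2 s.
3. the jaw is cranked tight on the loaded pallet (all of step 2 and contact force between pad and pallet above 6 N and value of joint jaw above 0.0168 m), for 0.3 s.
At the end, for the whole second after the job is handed in: Every blank present lies flat in a pocket of its own shape (within 4 mm of its centre, on its floor within 2.5 mm), the pallet is within 6 mm of the end stop, on the bed, and the jaw's rubber face presses it with over 6 N (jaw travel over 16.8 mm), all at rest (all of step 3 and linear speed of pallet below 0.01 m/s); the robot touches nothing.
It fails at once if a bystander was pushed more than 25 mm (distance of any of novel, pen_cup, trophy, dust_brush, paste_jar, gift_box from where it was at the start of the episode above 0.025 m).
It fails at once if the pallet was lifted out of its bed (z of pallet in the frame of engraver above 0.026 m).
Of disc1, tile1, disc2, tile2 only 2 to 4 are there at a start; the rules pass over those that are not, and their reading is None.
At some moment in a run one of disc1, disc2, tile1, tile2 may be knocked a few centimetres aside while the robot is not near it.
Once in a run the grip may slacken for a moment while it holds something.
It also fails if it takes over 210 s, if anything falls off the work surface, if the arm or the gripper's body presses on something with over 40 N, if the wrist force passes 120 N, or if a joint passes its speed limit or range.

ROBOT

A 6-joint arm with a two-finger parallel gripper is mounted at the origin on the work surface. World frame = base frame: x ahead of the robot, y to its left, z up, the work surface at z = 0. Lengths are in m, angles in degrees, forces in N, time in s.
With the tool pointing down it reaches from about 0.25 to 0.725 m from the base axis. Payload 9.7 kg.
Tool frame: the origin (TCP) lies midway between the tips of the shut fingers; the grasp point (between the pads) lies 19 mm behind it; z points along the fingers, x is the direction in which the jaws open and shut, and the axes are right-handed (so a half turn about z gives the same grasp; the last joint's range is limited). The gripper opens to 85 mm and grips with 20 to 120 N. Pads are 22 mm wide; open, the fingers measure 114 mm over their backs; the gripper's body (76 mm by 85 mm) begins 54 mm behind the grasp point. The pads swing forward as they close: fully open they stand 13 mm farther back than shut.
Start: joints at [-64.859, 4.979, 10.078, 95.1, 0, 90], TCP at [0.234, -0.498, 0.231] pointing down, gripper open.
Joint ranges: [-179.16, 179.16], [-48.56, 103.87], [-65.8, 70.77], [-126.05, 130.52], [-82.76, 87.17], [-180, 180]. Speed limits (degrees/s): [127.2, 127.2, 147.25, 180, 180, 180].

INTERFACE

Orientations are given as [roll, pitch, yaw] about the fixed x, y, z axes, in that order (R = Rz(yaw) Ry(pitch) Rx(roll)).
In Python, from workcell import bot, optics gives the robot as it stands.
- The arm moves only by the shell command python3 -m creep 'ROWS' [FORCE]. ROWS is JSON, a list of rows, each a list of 7 numbers: the shift along the tool's x, y, z in m, then the turn, a rotation vector about the tool's x, y, z in rad, then the opening, from 0 (shut) to 1 (fully open). A call has 1 to 8 rows; each row is the pose to reach, as a shift and turn from the pose commanded when the call began, along the tool's axes at that moment; what a row does not reach only later rows make up. A row lasts 1/10 s, in which the tool goes at most 50 mm and 8.59 degrees, less where a joint would pass 70% of its speed; a pose out of reach is approached as far as the arm can. A call with a gripper value outside its range is refused whole. The fingers move at their own pace and stop on an object; FORCE is the grip in N (left out, the last holds). Time passes only in rows, so rows that repeat a pose let the fingers close. It gives the time, the measured TCP pose, the force and the opening at its end, in the units of the state.
- bot.get_obs(): the state, without advancing time (a new reading comes with each control period).
- optics.camera(name): name is "scene" or "top" or "wrist"; returns the picture (400x640x3 uint8, red, green, blue); there is no depth.
- optics.camera_params(name): a dict with "camera_matrix" (3x3 intrinsics, pixels), "R" (3x3) and "t" (3): a world point X has camera coordinates R X + t; the wrist camera has in their place "mount" (4x4, takes a point from camera to tool coordinates, whose origin is the TCP and whose axes are the tool frame's). Camera axes: x right, y down, z forward; pixel columns grow to the right and rows downward; lengths in m; the calibration is good to about 2 mm. The wrist camera is an equidistant fisheye: a pixel r from the principal point sees the ray r / f radians off the axis. A picture is of the moment at which its call begins: read the wrist's pose just before it. camera_params takes no time and is no camera call.
- bot.job_done(): hands the job in, once; it reports no verdict.
The state is a dict: "time": time; "q": joint angles; "qd": joint speeds; "joint_efforts": joint torques, N m; "ee_pos": TCP position; "tcp_rot": TCP orientation; "wrist_force": force on the tool from outside, world axes, zero at the start; "torque": the same for the moment, N m; "opening": finger opening in m.
Only numpy, scipy, OpenCV 4.12 (cv2) and the standard library are available. Lean on these libraries where they do the work, as an engineer would, in place of code of your own. Each camera call takes 0.05 s, during which the arm holds its last target.

## Working session

There is one attempt and no reset: what is moved stays moved. The work goes in short steps, Python scripts to look and compute and a shell command to move; the robot and the scene stay as the last step left them, time stands still between calls to the robot, and variables do not carry over. Pictures are saved under pics/ and viewed, and the job is handed in when it is done.

```bash
ls; mkdir -p pics
python3 - <<'E'
from workcell import bot, optics
import cv2,numpy as np
print(bot.get_obs())
for n in ["scene","top","wrist"]:
    im=optics.camera(n); cv2.imwrite(f"pics/{n}0.png",im[:,:,::-1]); 
    p=optics.camera_params(n); print(n,{k:np.round(np.array(v),4).tolist() if not isinstance(v,str) else v for k,v in p.items()})
E
```

```text
pics
{'time': 0.0, 'q': array([-6.48576002e+01,  5.01198032e+00,  1.00336994e+01,  9.50990987e+01,
        3.36676633e-04,  8.99993425e+01]), 'qd': array([-0.03646171, -0.07716266, -0.05402958,  0.0396577 , -0.03619045,
        0.04665828]), 'joint_efforts': array([-1.07719210e-03, -5.20384991e+01,  4.64810407e+01,  1.61716773e-02,
       -1.24354742e-04,  9.15036580e-08]), 'ee_pos': array([ 0.23358221, -0.49768161,  0.23056786]), 'tcp_rot': array([-1.79999662e+02,  7.73796426e-02, -6.48569426e+01]), 'wrist_force': array([-0.59619197, -0.76545522,  0.3609857 ]), 'torque': array([0.02249711, 0.01123205, 0.00498304]), 'opening': 0.08551367780643454}
scene {'camera_matrix': [[425.4149, 0.0, 319.9565], [0.0, 425.4149, 202.3479], [0.0, 0.0, 1.0]], 'R': [[-0.6695, 0.7428, -0.0068], [0.6109, 0.5454, -0.5739], [-0.4226, -0.3884, -0.8189]], 't': [0.3996, -0.3157, 1.4798]}
top {'camera_matrix': [[378.0114, 0.0, 318.8313], [0.0, 378.0114, 201.2847], [0.0, 0.0, 1.0]], 'R': [[0.0271, -0.9996, -0.011], [-0.9966, -0.0262, -0.0784], [0.0781, 0.0131, -0.9969]], 't': [-0.0166, 0.608, 1.2765]}
wrist {'camera_matrix': [[309.7069, 0.0, 317.1661], [0.0, 309.7069, 203.2682], [0.0, 0.0, 1.0]], 'mount': [[1.0, 0.001, -0.0012, -0.0001], [-0.0006, 0.9555, 0.2951, -0.0767], [0.0015, -0.2951, 0.9555, -0.1423], [0.0, 0.0, 0.0, 1.0]]}
```

View pics/scene0.png

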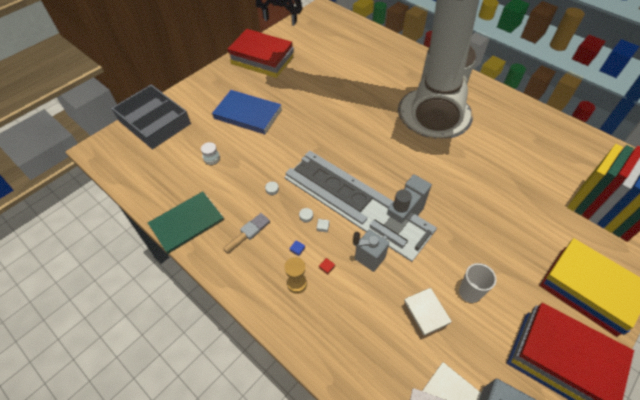

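View pics/top0.png

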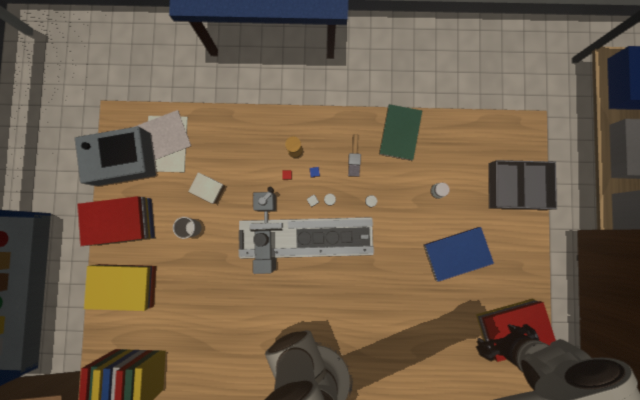

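View pics/wrist0.png

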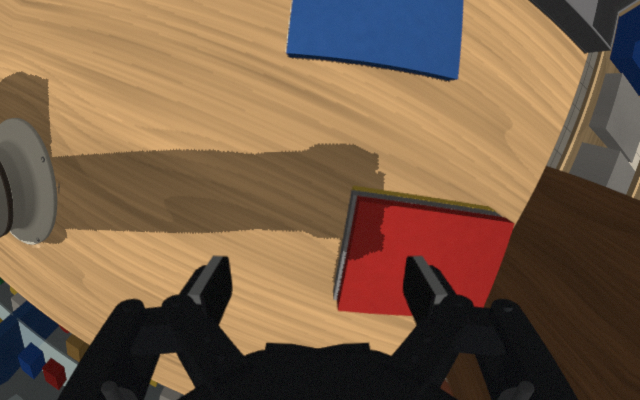

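```bash
cat > h.py <<'E'
from workcell import bot, optics
import cv2,numpy as np
from scipy.spatial.transform import Rotation as Ro
def tool():
    o=bot.get_obs(); T=np.eye(4); T[:3,:3]=Ro.from_euler('xyz',o['tcp_rot'],degrees=True).as_matrix(); T[:3,3]=o['ee_pos']; return T
def ray(name,uv,T=None):
    p=optics.camera_params(name);K=np.array(p['camera_matrix']);u,v=uv
    d=np.array([(u-K[0,2])/K[0,0],(v-K[1,2])/K[1,1]])
    if name!='wrist':
        R=np.array(p['R']);t=np.array(p['t']);return -R.T@t, R.T@np.array([d[0],d[1],1.])
    r=np.hypot(*d); s=np.sin(r)/r if r>1e-9 else 1
    M=T@np.array(p['mount']); return M[:3,3], M[:3,:3]@np.array([d[0]*s,d[1]*s,np.cos(r)])
def plane(name,uv,z,T=None):
    c,d=ray(name,uv,T); return c+d*(z-c[2])/d[2]
def proj(name,X,T=None):
    p=optics.camera_params(name);K=np.array(p['camera_matrix']);X=np.array(X,float)
    if name!='wrist':
        c=np.array(p['R'])@X+np.array(p['t']); return K[0,0]*c[0]/c[2]+K[0,2],K[1,1]*c[1]/c[2]+K[1,2]
    M=np.linalg.inv(T@np.array(p['mount'])); c=M[:3,:3]@X+M[:3,3]; r=np.hypot(c[0],c[1]); th=np.arctan2(r,c[2])
    return K[0,0]*th*c[0]/r+K[0,2],K[1,1]*th*c[1]/r+K[1,2]
def snap(name,f,crop=None,sc=1):
    T=tool(); im=optics.camera(name)[:,:,::-1].copy(); cv2.imwrite('pics/raw_'+f+'.png',im)
    np.save('pics/T_'+f+'.npy',T)
    o=im
    if crop: x0,y0,x1,y1=crop;o=im[y0:y1,x0:x1]
    if sc!=1:o=cv2.resize(o,None,fx=sc,fy=sc,interpolation=cv2.INTER_CUBIC)
    cv2.imwrite('pics/'+f+'.png',o); return im,T
E
python3 - <<'E'
import cv2
from h import *
im=cv2.imread('pics/top0.png'); cv2.imwrite('pics/top0c.png',cv2.resize(im[130:280,230:450],None,fx=3.6,fy=3.6,interpolation=cv2.INTER_CUBIC))
im=cv2.imread('pics/scene0.png'); cv2.imwrite('pics/scene0c.png',cv2.resize(im[140:300,250:450],None,fx=3.6,fy=3.6,interpolation=cv2.INTER_CUBIC))
for n,uv in [('t',(312,200)),('d',(330,199)),('d',(371,201)),('blue',(314,172)),('red',(287,175))]: print(n,plane('top',uv,.018))
for uv in [(239,258),(373,256),(373,219),(240,220)]: print(plane('top',uv,.02))
E
```

```text
t [0.6125462  0.02342436 0.018     ]
d [ 0.61764304 -0.03867281  0.018     ]
d [ 0.61442349 -0.18021048  0.018     ]
blue [0.7103657 0.0192587 0.018    ]
red [0.69745724 0.11284049 0.018     ]
[0.40704442 0.26714059 0.02      ]
[ 0.42655289 -0.18982571  0.02      ]
[ 0.55247788 -0.18782267  0.02      ]
[0.53679088 0.26936119 0.02      ]
```

View pics/top0c.png

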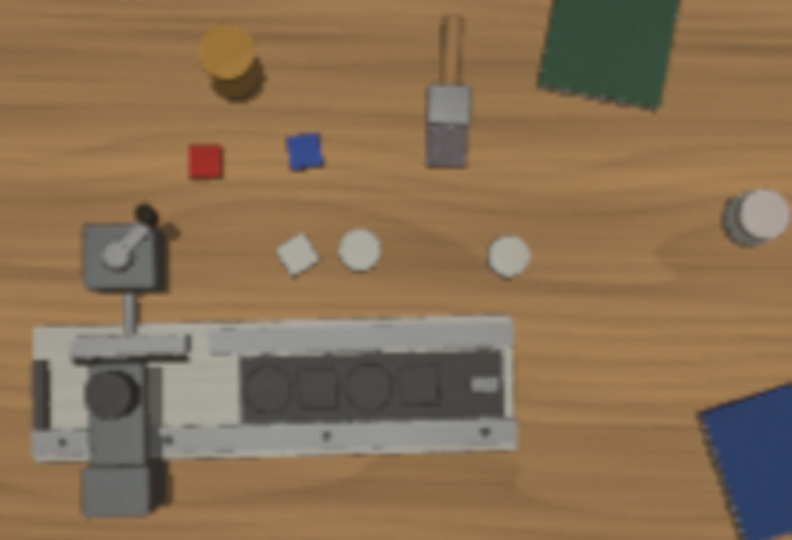

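View pics/scene0c.png

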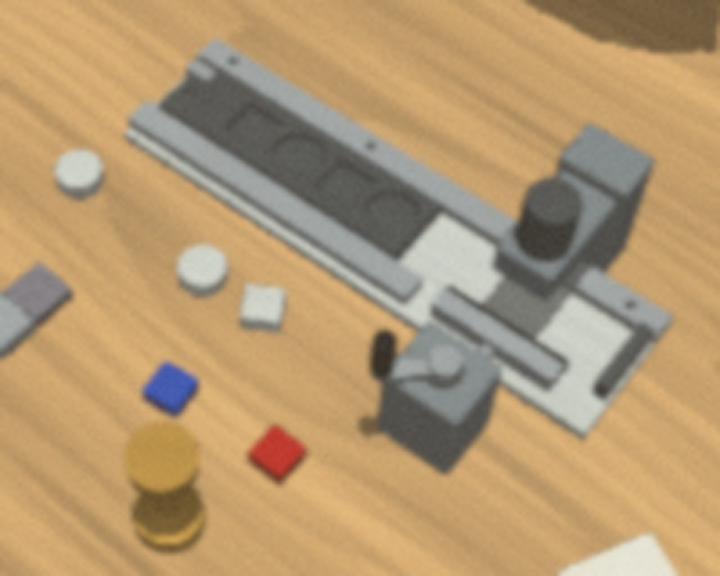

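```bash
cat > g.py <<'E'
# g.py x y z yaw : print the shift/turn in tool axes from present pose to reach target (tool down)
import sys
from h import *
x,y,z,yaw=map(float,sys.argv[1:5]); T=tool()
G=np.eye(4); G[:3,:3]=Ro.from_euler('xyz',[180,0,yaw],degrees=True).as_matrix(); G[:3,3]=[x,y,z]
D=np.linalg.inv(T)@G
print(np.round(D[:3,3],4).tolist(), np.round(Ro.from_matrix(D[:3,:3]).as_rotvec(),3).tolist(), 'now',np.round(T[:3,3],4), np.round(bot.get_obs()['tcp_rot'],2))
E
python3 g.py .53 -.02 .25 0
python3 -m creep '[[-0.307,-0.471,-0.02,0,0,-1.13,1],[-0.307,-0.471,-0.02,0,0,-1.13,1],[-0.307,-0.471,-0.02,0,0,-1.13,1],[-0.307,-0.471,-0.02,0,0,-1.13,1],[-0.307,-0.471,-0.02,0,0,-1.13,1],[-0.307,-0.471,-0.02,0,0,-1.13,1],[-0.307,-0.471,-0.02,0,0,-1.13,1],[-0.307,-0.471,-0.02,0,0,-1.13,1]]'
python3 g.py .53 -.02 .25 0
```

```text
[-0.3066, -0.4713, -0.0189] [-0.001, 0.001, -1.132] now [ 0.2336 -0.4977  0.2307] [-1.800e+02  6.000e-02 -6.486e+01]
time: 0.95
ee_pos: [0.4447, -0.1561, 0.2456]
tcp_rot: [180.0, -0.0, 0.2]
wrist_force: [0.5, -1.1, 0.7]
opening: 0.0852
[0.0858, -0.1357, -0.0044] [0.0, -0.0, 0.004] now [ 0.4447 -0.1561  0.2456] [ 1.7999e+02 -1.0000e-02  2.1000e-01]
```

```bash
python3 -m creep '[[0.086,-0.136,-0.004,0,0,0,1],[0.086,-0.136,-0.004,0,0,0,1],[0.086,-0.136,-0.004,0,0,0,1],[0.086,-0.136,-0.004,0,0,0,1],[0.086,-0.136,-0.004,0,0,0,1],[0.086,-0.136,-0.004,0,0,0,1]]'
python3 - <<'E'
from h import *
snap('wrist','w1')
snap('top','t1')
E
```

```text
time: 1.55
ee_pos: [0.53, -0.0227, 0.2493]
tcp_rot: [180.0, 0.0, -0.1]
wrist_force: [0.3, -0.1, -0.2]
opening: 0.0855
```

View pics/w1.png

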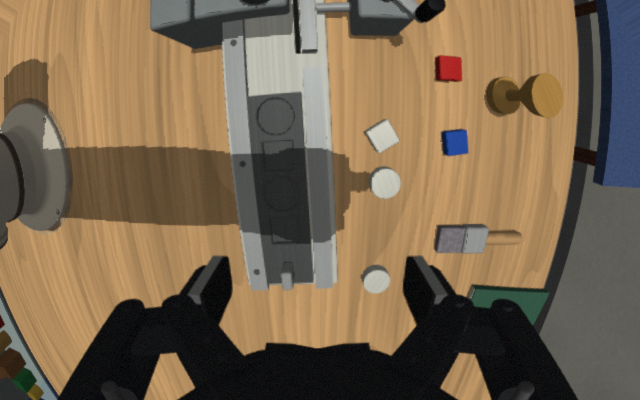

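```bash
cat > blanks.py <<'E'
from h import *
def blanks(f,z=.018,box=(340,100,420,310)):
    im=cv2.imread('pics/raw_%s.png'%f); T=np.load('pics/T_%s.npy'%f)
    hsv=cv2.cvtColor(im,cv2.COLOR_BGR2HSV); m=((hsv[...,1]<40)&(hsv[...,2]>130)).astype(np.uint8)
    k=np.zeros_like(m);x0,y0,x1,y1=box;k[y0:y1,x0:x1]=1;m*=k
    cs,_=cv2.findContours(m,cv2.RETR_EXTERNAL,cv2.CHAIN_APPROX_NONE)
    for c in cs:
        if cv2.contourArea(c)<150: continue
        P=np.array([plane('wrist',p[0],z,T)[:2] for p in c]).astype(np.float32)
        (cx,cy),(w,h),a=cv2.minAreaRect(P*1000); e=cv2.minEnclosingCircle(P*1000)
        print('px',np.round(c[:,0].mean(0)),'rect',round(cx,1),round(cy,1),'size',round(w,1),round(h,1),'ang',round(a,1),'circ',np.round(e[0],1),round(e[1],1),'area',round(cv2.contourArea(P*1000)))
if __name__=='__main__':
    import sys; a=sys.argv
    blanks(a[1],float(a[2]) if len(a)>2 else .018,tuple(map(int,a[3].split(','))) if len(a)>3 else (340,100,420,310))
E
python3 blanks.py w1
python3 - <<'E'
from h import *
im=cv2.imread('pics/raw_w1.png');cv2.imwrite('pics/w1c.png',cv2.resize(im[0:310,210:470],None,fx=2.5,fy=1.9,interpolation=cv2.INTER_CUBIC)[:590])
cv2.imwrite('pics/w1d.png',cv2.resize(im[110:300,350:420],None,fx=3,fy=3,interpolation=cv2.INTER_CUBIC))
E
```

```text
px [376. 281.] rect 614.3 -177.4 size 37.0 37.7 ang 87.5 circ [ 614.8 -177.5] 19.4 area 1075
px [385. 183.] rect 617.0 -35.7 size 35.2 37.8 ang 2.5 circ [616.8 -35.3] 19.4 area 1068
px [382. 136.] rect 610.5 24.2 size 30.9 31.0 ang 32.2 circ [610.5  24. ] 20.5 area 882
```

View pics/w1d.png

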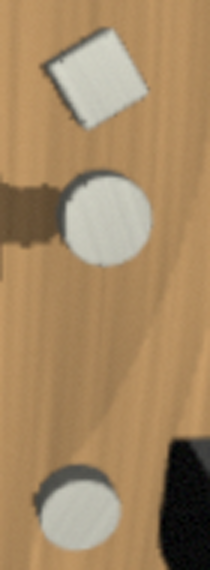

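View pics/w1c.png

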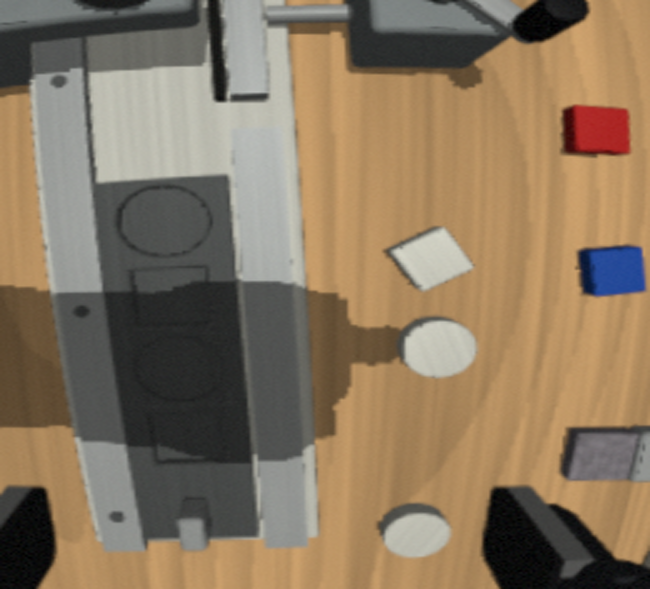

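Run:
```python
from h import *
T=np.load('pics/T_w1.npy')
f=lambda u,v,z: np.round(plane('wrist',(210+u/2.5,v/1.9),z,T)*1000,1)
print('pallet front',f(97,183,.026),f(228,175,.026)); print('rear',f(145,540,.026),f(258,538,.026))
print('fixedjaw inner',f(88,80,.024),f(144,545,.024),'outer',f(34,80,.024),f(104,550,.024))
print('guide inner',f(234,128,.024),f(262,545,.024),'outer',f(277,128,.024),f(307,545,.024))
print('bed end rear near z12',f(100,551,.012))
print('round_a l/r/t/b',f(117,220,.026),f(212,220,.026),f(165,186,.026),f(165,256,.026))
print('round_b ',f(135,370,.026),f(219,370,.026),f(177,335,.026),f(177,404,.026))
print('sq b',f(150,410,.026),f(217,405,.026),f(157,463,.026),f(220,460,.026))
print('sq a',f(132,270,.026),f(208,266,.026),f(136,327,.026),f(209,322,.026))
print('fin top',f(180,515,.058),f(207,515,.058),f(180,549,.058),f(207,549,.058))
print('head t', [np.round(plane('top',(230+u/3.6,130+v/3.6),z),4) for u,v,z in [(110,395,.157),(117,255,.118),(145,215,.137)]])
```

```text
pallet front [450.5  72.6  26. ] [512.4  75.6  26. ]
rear [ 462.3 -176.8   26. ] [ 525.2 -174.    26. ]
fixedjaw inner [445.8 139.9  24. ] [ 461.  -182.5   24. ] outer [418.9 142.5  24. ] [ 437.4 -187.9   24. ]
guide inner [515.2 105.4  24. ] [ 527.3 -181.4   24. ] outer [535.2 105.3  24. ] [ 552.4 -181.5   24. ]
bed end rear near z12 [ 431.7 -196.9   12. ]
round_a l/r/t/b [459.7  48.9  26. ] [504.8  47.7  26. ] [483.   69.4  26. ] [482.3  25.6  26. ]
round_b  [465. -48.  26.] [506.8 -48.1  26. ] [486.8 -24.9  26. ] [485.2 -71.3  26. ]
sq b [471.3 -75.6  26. ] [505.3 -72.   26. ] [ 472.9 -114.2   26. ] [ 505.9 -111.6   26. ]
sq a [466.1  17.1  26. ] [502.6  19.   26. ] [466.8 -19.5  26. ] [502.5 -16.6  26. ]
fin top [ 487.3 -136.8   58. ] [ 500.7 -136.6   58. ] [ 485.9 -163.4   58. ] [ 499.7 -163.1   58. ]
head t [array([0.4749, 0.1733, 0.157 ]), array([0.5976, 0.1784, 0.118 ]), array([0.6319, 0.1521, 0.137 ])]
```

```bash
python3 g.py .6165 -.0355 .06 2.8
```

```text
[0.0867, 0.0118, 0.1897] [0.0, -0.0, -0.052] now [ 0.5298 -0.0233  0.2497] [179.99  -0.    -0.2 ]
```

```bash
python3 -m creep '[[0.087,0.012,0.19,0,0,-0.05,1],[0.087,0.012,0.19,0,0,-0.05,1],[0.087,0.012,0.19,0,0,-0.05,1],[0.087,0.012,0.19,0,0,-0.05,1],[0.087,0.012,0.19,0,0,-0.05,1],[0.087,0.012,0.19,0,0,-0.05,1],[0.087,0.012,0.19,0,0,-0.05,1]]' 40
python3 - <<'E'
from h import *
snap('wrist','w2')
E
python3 g.py .6165 -.0355 .004 2.8
python3 blanks.py w2 .018 200,60,450,400
```

```text
time: 2.35
ee_pos: [0.6175, -0.0351, 0.0618]
tcp_rot: [180.0, -0.1, 2.7]
wrist_force: [0.4, -0.1, 0.1]
opening: 0.0853
[-0.0016, 0.0005, 0.0584] [0.0, -0.003, -0.002] now [ 0.6179 -0.0349  0.0624] [179.98  -0.2    2.71]
px [232. 327.] rect 555.4 -123.5 size 7.0 44.5 ang 3.1 circ [ 557.6 -123.4] 22.2 area 240
px [310. 138.] rect 611.4 24.0 size 31.0 31.2 ang 32.3 circ [611.4  24.1] 21.0 area 917
px [207. 116.] rect 546.6 36.6 size 7.1 72.2 ang 3.1 circ [546.1  36.6] 36.2 area 459
```

View pics/w2.png

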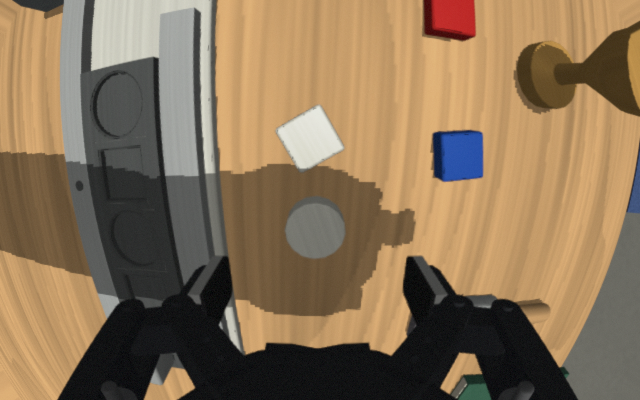

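```bash
python3 - <<'E'
from h import *
T=np.load('pics/T_w2.npy')
print([np.round(plane('wrist',p,.018,T),4) for p in [(285,228),(345,228),(315,199),(315,257)]])
print('brush',[np.round(plane('top',p,.015),3) for p in [(348,177),(360,177)]])
E
python3 -m creep '[[-0.001,0.001,0.03,0,0.003,0,1],[-0.001,0.001,0.058,0,0.003,0,1],[-0.001,0.001,0.058,0,0.003,0,1],[-0.001,0.001,0.058,0,0.003,0,1]]' 40
```

```text
[array([ 0.5979, -0.0341,  0.018 ]), array([ 0.6367, -0.0322,  0.018 ]), array([ 0.6164, -0.0136,  0.018 ]), array([ 0.6182, -0.0541,  0.018 ])]
brush [array([ 0.696, -0.099,  0.015]), array([ 0.697, -0.141,  0.015])]
time: 2.8
ee_pos: [0.6169, -0.0355, 0.0037]
tcp_rot: [180.0, -0.3, 2.8]
wrist_force: [-0.6, 0.3, 1.1]
opening: 0.0853
```

```bash
python3 -m creep '[[0,-0.001,0,0,0,0,0.3],[0,-0.001,0,0,0,0,0.3],[0,-0.001,0,0,0,0,0.3],[0,-0.001,0,0,0,0,0.3],[0,-0.001,0,0,0,0,0.3],[0,-0.001,0,0,0,0,0.3]]' 50
```

```text
time: 3.4
ee_pos: [0.6171, -0.0344, 0.003]
tcp_rot: [180.0, -0.3, 2.8]
wrist_force: [-2.2, 1.1, 6.5]
opening: 0.038
```

```bash
python3 -m creep '[[0,0,-0.03,0,0,0,0.3],[0,0,-0.08,0,0,0,0.3],[0,0,-0.08,0,0,0,0.3],[0,0,-0.08,0,0,0,0.3],[0,0,-0.08,0,0,0,0.3]]' 50
python3 - <<'E'
from h import *
im,T=snap('wrist','w3'); print(bot.get_obs()['opening'])
E
```

```text
time: 3.9
ee_pos: [0.6157, -0.0344, 0.0807]
tcp_rot: [-180.0, -0.1, 2.8]
wrist_force: [-0.8, -0.8, -0.7]
opening: 0.0381
0.038196391580425884
```

View pics/w3.png

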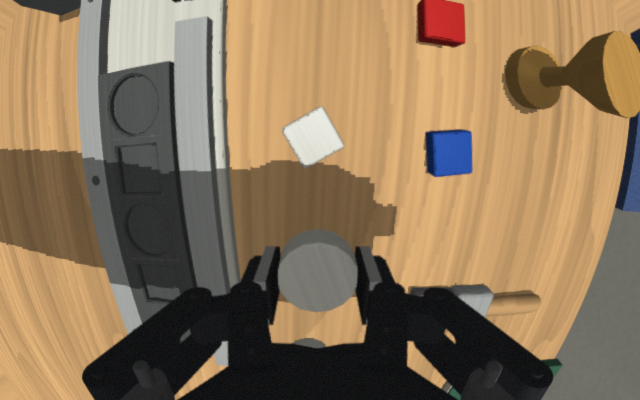

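```bash
python3 - <<'E'
from h import *
T=np.load('pics/T_w3.npy')
print([np.round(plane('wrist',p,.0955,T)-T[:3,3],4) for p in [(277,270),(357,270),(317,230),(317,311)]])
im=cv2.imread('pics/raw_w3.png');cv2.imwrite('pics/w3c.png',cv2.resize(im[40:320,60:240],None,fx=3,fy=2,interpolation=cv2.INTER_CUBIC))
E
python3 g.py .4828 .0473 .12 2.8
```

```text
[array([-0.018 ,  0.003 ,  0.0148]), array([0.0197, 0.0048, 0.0148]), array([-0.0001,  0.0244,  0.0148]), array([ 0.002 , -0.0201,  0.0148])]
[-0.1285, -0.088, -0.0399] [-0.0, -0.001, -0.001] now [ 0.6154 -0.0344  0.0802] [-1.7999e+02 -6.0000e-02  2.7500e+00]
```

View pics/w3c.png

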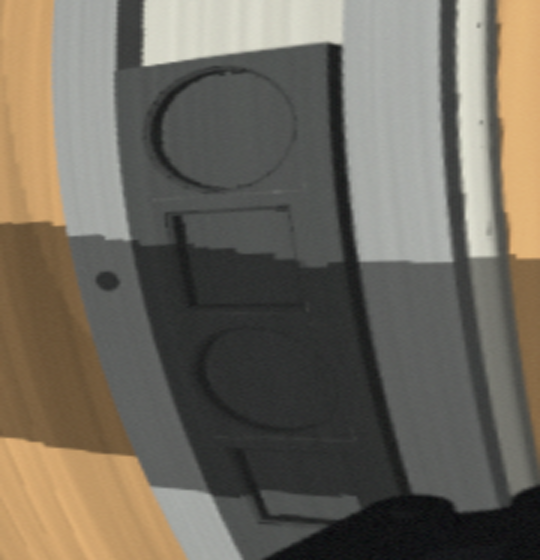

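```bash
python3 -m creep '[[0,0,-0.04,0,0,0,0.3],[-0.132,-0.01,-0.04,0,0,0,0.3],[-0.132,-0.01,-0.04,0,0,0,0.3],[-0.132,-0.01,-0.04,0,0,0,0.3],[-0.132,-0.01,-0.04,0,0,0,0.3],[-0.132,-0.01,-0.04,0,0,0,0.3],[-0.132,-0.01,-0.04,0,0,0,0.3]]' 50
python3 - <<'E'
from h import *
im,T=snap('wrist','w4',(200,20,440,240),2.5); print(bot.get_obs()['opening'],T[:3,3])
E
```

```text
time: 4.65
ee_pos: [0.4841, -0.0308, 0.1206]
tcp_rot: [-180.0, -0.1, 2.8]
wrist_force: [-0.0, 0.4, -0.3]
opening: 0.038
0.03795847715269106 [ 0.48406907 -0.03078813  0.12061207]
```

View pics/w4.png

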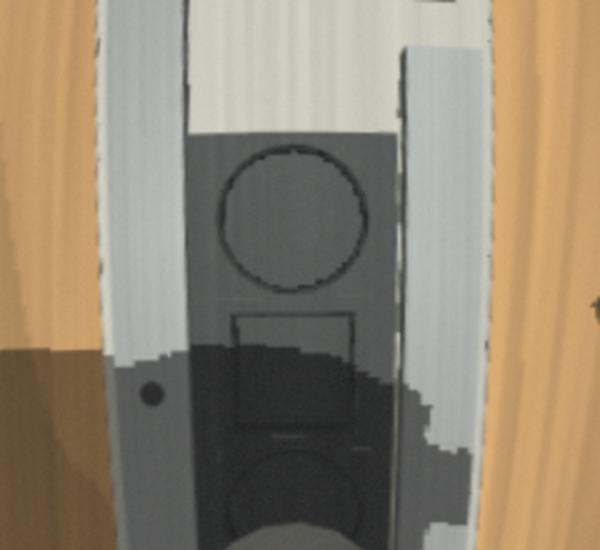

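Run:
```python
from h import *
T=np.load('pics/T_w4.npy')
f=lambda u,v,z: np.round(plane('wrist',(200+u/2.5,20+v/2.5),z,T)*1000,1)
print('ra',[f(*p,.026) for p in [(218,218),(368,218),(293,145),(293,292)]])
print('sa',[f(*p,.026) for p in [(232,314),(354,313),(234,430),(355,427)]])
print('pallet',f(189,134,.026),f(396,133,.026),f(190,340,.026),f(396,380,.026))
```

```text
ra [array([459. ,  47.1,  26. ]), array([504.2,  49.3,  26. ]), array([480.5,  70.4,  26. ]), array([482.7,  25.3,  26. ])]
sa [array([464.4,  17.7,  26. ]), array([501.7,  19.8,  26. ]), array([466.2, -19.2,  26. ]), array([504.4, -16.3,  26. ])]
pallet [449.1  72.8  26. ] [511.3  76.2  26. ] [451.6   9.1  26. ] [ 5.163e+02 -5.000e-01  2.600e+01]
```

```bash
python3 g.py .4812 .047 .055 2.9
```

```text
[0.0006, -0.0778, 0.0656] [-0.0, -0.002, -0.003] now [ 0.4842 -0.0308  0.1206] [-1.80e+02 -1.40e-01  2.75e+00]
```

```bash
python3 -m creep '[[0.0005,-0.078,0.02,0,0.002,-0.003,0.3],[0.0005,-0.078,0.065,0,0.002,-0.003,0.3],[0.0005,-0.078,0.065,0,0.002,-0.003,0.3],[0.0005,-0.078,0.065,0,0.002,-0.003,0.3],[0.0005,-0.078,0.065,0,0.002,-0.003,0.3],[0.0005,-0.078,0.065,0,0.002,-0.003,0.3]]' 50
python3 - <<'E'
from h import *
im,T=snap('wrist','w5'); print(bot.get_obs()['opening'],T[:3,3])
E
python3 g.py .4812 .047 .024 2.9
```

```text
time: 5.3
ee_pos: [0.4818, 0.0465, 0.0576]
tcp_rot: [180.0, -0.4, 2.9]
wrist_force: [0.4, -0.4, -0.7]
opening: 0.0377
0.03814537148602147 [0.48175656 0.04649723 0.05760037]
[-0.0007, -0.0005, 0.0335] [0.0, -0.007, -0.001] now [0.4817 0.0465 0.0575] [180.    -0.41   2.86]
```

View pics/w5.png

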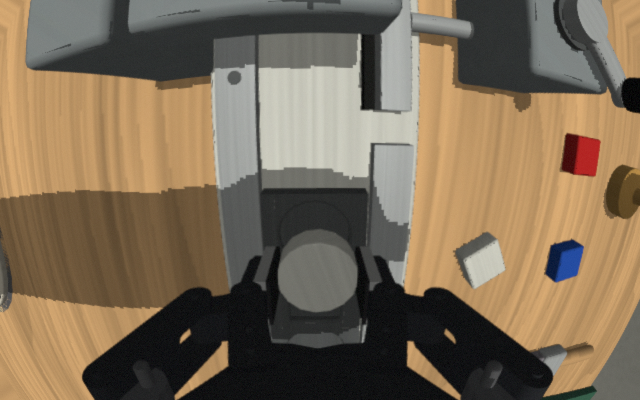

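```bash
python3 -m creep '[[-0.0005,-0.0005,0.015,0,-0.007,-0.001,0.3],[-0.0005,-0.0005,0.025,0,-0.007,-0.001,0.3],[-0.0005,-0.0005,0.03,0,-0.007,-0.001,0.3],[-0.0005,-0.0005,0.03,0,-0.007,-0.001,0.3]]' 50
python3 - <<'E'
from h import *
im,T=snap('wrist','w6',(220,160,420,340),3); print(T[:3,3],bot.get_obs()['wrist_force'],bot.get_obs()['tcp_rot'])
E
```

```text
time: 5.75
ee_pos: [0.4798, 0.0476, 0.0254]
tcp_rot: [-180.0, 0.2, 3.0]
wrist_force: [-1.0, 0.5, -0.8]
opening: 0.0382
[0.47979348 0.04759001 0.02535837] [-0.65173185  0.10288573 -0.81546581] [-1.79997404e+02  1.66918452e-01  2.97385011e+00]
```

View pics/w6.png

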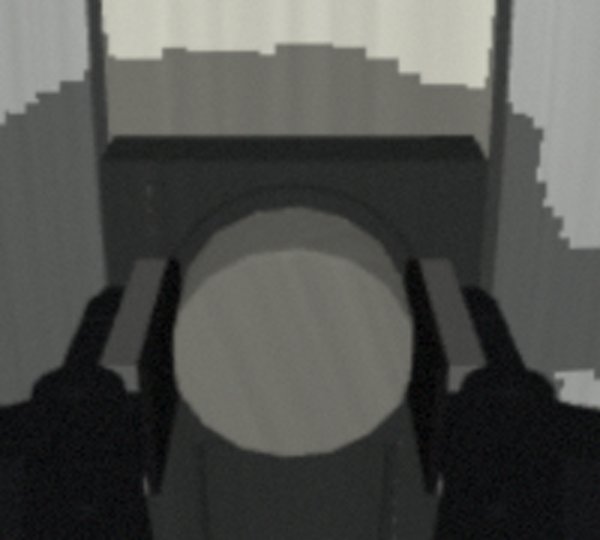

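```bash
python3 -m creep '[[0.0005,0,0.003,0,0.003,0.001,0.3],[0.0005,0,0.003,0,0.003,0.001,0.3],[0.0005,0,0.003,0,0.003,0.001,0.3]]' 50
python3 -m creep '[[0,0,0,0,0,0,0.75],[0,0,0,0,0,0,0.75],[0,0,0,0,0,0,0.75],[0,0,-0.03,0,0,0,0.9],[0,0,-0.07,0,0,0,1],[0,0,-0.07,0,0,0,1],[0,0,-0.07,0,0,0,1]]' 50
python3 - <<'E'
from h import *
im,T=snap('wrist','w7'); print(T[:3,3],bot.get_obs()['wrist_force'],bot.get_obs()['tcp_rot'])
E
```

```text
time: 6.1
ee_pos: [0.4804, 0.0477, 0.0248]
tcp_rot: [-180.0, -0.1, 2.9]
wrist_force: [-9.0, -0.8, 20.5]
opening: 0.0378
time: 6.8
ee_pos: [0.4812, 0.0477, 0.0936]
tcp_rot: [-180.0, -0.1, 2.9]
wrist_force: [-0.7, -0.6, 0.0]
opening: 0.0853
[0.48121097 0.04771477 0.09356025] [-0.08473841  0.34635649 -0.03328793] [ 1.79997685e+02 -3.76045985e-02  2.92385681e+00]
```

View pics/w7.png

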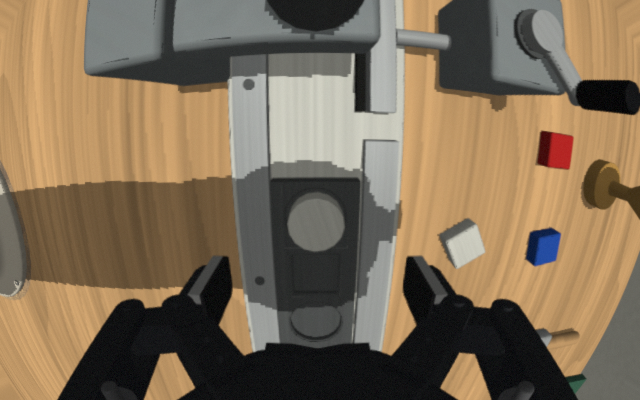

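Run:
```python
from h import *
im=cv2.imread('pics/raw_w7.png');cv2.imwrite('pics/w7c.png',cv2.resize(im[170:350,250:390],None,fx=4,fy=3.3,interpolation=cv2.INTER_CUBIC))
T=np.load('pics/T_w7.npy')
print([np.round(plane('wrist',p,.038,T)*1000,1) for p in [(287,222),(344.5,222),(316,192),(316,252)]])
```

```text
[array([461.8,  48.5,  38. ]), array([501.1,  50.5,  38. ]), array([480.5,  70.6,  38. ]), array([482.7,  26.8,  38. ])]
```

View pics/w7c.png

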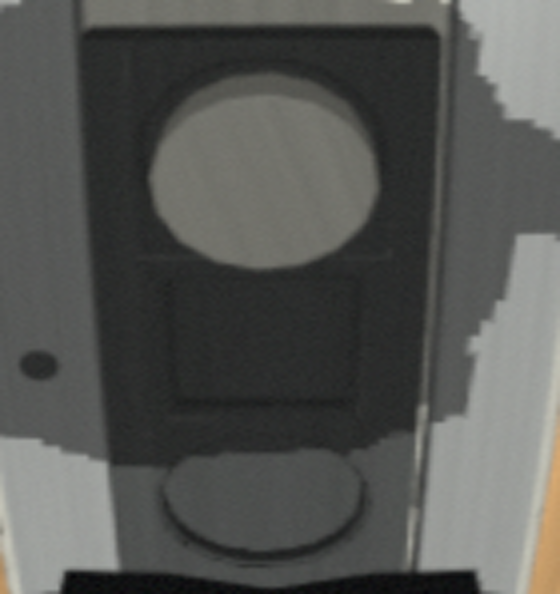

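Run:
```python
from h import *
T=np.load('pics/T_w7.npy')
for v,z in [(198.8,.038),(251.5,.038),(198.8,.042),(251.5,.042),(192.1,.026),(192.1,.030)]: print(v,z,np.round(plane('wrist',(316,v),z,T)*1000,1))
```

```text
198.8 0.038 [480.8  66.   38. ]
251.5 0.038 [482.7  27.2  38. ]
198.8 0.042 [480.7  67.1  42. ]
251.5 0.042 [482.6  29.1  42. ]
192.1 0.026 [480.7  67.3  26. ]
192.1 0.03 [480.6  68.4  30. ]
```

```bash
python3 blanks.py w7 .018 425,205,500,280; python3 g.py .611 .024 .06 32.3
```

```text
px [465. 246.] rect 609.4 25.1 size 30.7 30.9 ang 32.3 circ [609.3  25.3] 20.7 area 891
[0.129, 0.0303, 0.0326] [0.0, -0.001, -0.513] now [0.4806 0.0477 0.0925] [ 1.80e+02 -4.00e-02  2.92e+00]
```

```bash
python3 -m creep '[[0.05,0.012,0,0,0,-0.15,1],[0.1,0.024,0.01,0,0,-0.3,1],[0.129,0.03,0.032,0,0,-0.45,1],[0.129,0.03,0.032,0,0,-0.513,1],[0.129,0.03,0.032,0,0,-0.513,1],[0.129,0.03,0.032,0,0,-0.513,1]]' 50
python3 - <<'E'
from h import *
snap('wrist','w8',(220,130,420,330),2.5)
E
python3 g.py .611 .024 .004 32.3;  python3 blanks.py w8 .018 250,150,400,330
```

```text
time: 7.45
ee_pos: [0.6103, 0.0243, 0.0603]
tcp_rot: [-180.0, 0.0, 32.2]
wrist_force: [0.7, -0.8, 0.2]
opening: 0.085
[0.0002, 0.0006, 0.0571] [0.0, -0.001, -0.002] now [0.6105 0.0244 0.0611] [ 1.7998e+02 -3.0000e-02  3.2210e+01]
```

View pics/w8.png

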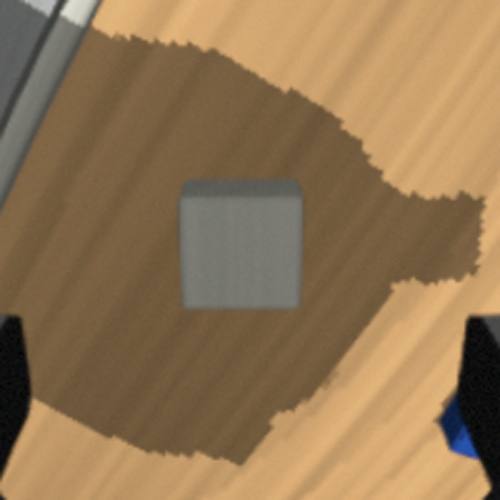

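```bash
python3 - <<'E'
from h import *
T=np.load('pics/T_w8.npy')
print([np.round(np.linalg.inv(T)@np.r_[plane('wrist',p,.018,T),1],4) for p in [(292,230),(340.4,230),(316.2,208),(316.2,253)]])
E
python3 -m creep '[[0,0,0.03,0,0,0,1],[0,0,0.057,0,0,0,1],[0,0,0.057,0,0,0,1],[0,0,0.057,0,0,0,1]]' 50
```

```text
[array([-1.48e-02, -5.00e-04,  4.23e-02,  1.00e+00]), array([ 1.64e-02, -6.00e-04,  4.23e-02,  1.00e+00]), array([ 8.00e-04, -1.54e-02,  4.23e-02,  1.00e+00]), array([8.00e-04, 1.59e-02, 4.23e-02, 1.00e+00])]
time: 7.9
ee_pos: [0.6108, 0.0244, 0.0053]
tcp_rot: [180.0, -0.1, 32.3]
wrist_force: [-0.9, 0.2, 1.5]
opening: 0.0851
```

Centred within 1 mm. Close, lift, look.

```bash
python3 -m creep '[[0,0,0.001,0,0,0,0.2],[0,0,0.001,0,0,0,0.2],[0,0,0.001,0,0,0,0.2],[0,0,0.001,0,0,0,0.2],[0,0,0.001,0,0,0,0.2],[0,0,0.001,0,0,0,0.2]]' 50
python3 -m creep '[[0,0,-0.03,0,0,0,0.2],[0,0,-0.08,0,0,0,0.2],[0,0,-0.1,0,0,0,0.2],[0,0,-0.1,0,0,0,0.2],[0,0,-0.1,0,0,0,0.2]]' 50
python3 g.py .4842 -.076 .11 2.9
```

```text
time: 8.5
ee_pos: [0.6117, 0.0243, 0.0042]
tcp_rot: [179.9, -0.1, 32.3]
wrist_force: [0.1, 0.4, 5.4]
opening: 0.0309
time: 9.0
ee_pos: [0.611, 0.0243, 0.103]
tcp_rot: [180.0, -0.1, 32.3]
wrist_force: [0.1, -0.3, -0.4]
opening: 0.0309
[-0.1608, 0.017, -0.0072] [0.0, -0.001, 0.513] now [0.611  0.0243 0.103 ] [ 1.7997e+02 -5.0000e-02  3.2310e+01]
```

```bash
python3 g.py .4842 .0005 .06 2.9
python3 - <<'E'
from h import *
T=np.load('pics/T_w7.npy')
g=lambda u,v,z:np.round(plane('wrist',(250+u/4,170+v/3.3),z,T)*1000,1)
print([g(*p,.026) for p in [(82,28),(440,28),(168,280),(360,275),(168,408),(360,400),(162,500),(368,490)]])
E
```

```text
[-0.1199, -0.0477, 0.0428] [0.0, -0.001, 0.513] now [0.611  0.0243 0.103 ] [ 1.7997e+02 -5.0000e-02  3.2310e+01]
[array([448.8,  75. ,  26. ]), array([511.2,  78.2,  26. ]), array([465.4,  16.9,  26. ]), array([501.5,  20. ,  26. ]), array([465.9, -18.5,  26. ]), array([504.4, -14.2,  26. ]), array([465. , -47.9,  26. ]), array([508.5, -42.4,  26. ])]
```

```bash
python3 -m creep '[[-0.03,-0.012,0,0,0,0.13,0.2],[-0.06,-0.024,0,0,0,0.26,0.2],[-0.12,-0.048,0,0,0,0.39,0.2],[-0.12,-0.048,0.043,0,0,0.513,0.2],[-0.12,-0.048,0.043,0,0,0.513,0.2],[-0.12,-0.048,0.043,0,0,0.513,0.2],[-0.12,-0.048,0.043,0,0,0.513,0.2]]' 50
python3 - <<'E'
from h import *
im,T=snap('wrist','w9',(220,120,420,340),2.5); print(bot.get_obs()['opening'])
E
python3 g.py .4842 .0005 .026 2.9
```

```text
time: 9.7
ee_pos: [0.4859, 0.0009, 0.0616]
tcp_rot: [180.0, -0.2, 3.1]
wrist_force: [0.4, -0.6, 0.5]
opening: 0.0305
0.0309714597562203
[-0.002, 0.0003, 0.0358] [0.0, -0.003, 0.003] now [0.4861 0.0009 0.0618] [179.99  -0.19   3.06]
```

View pics/w9.png

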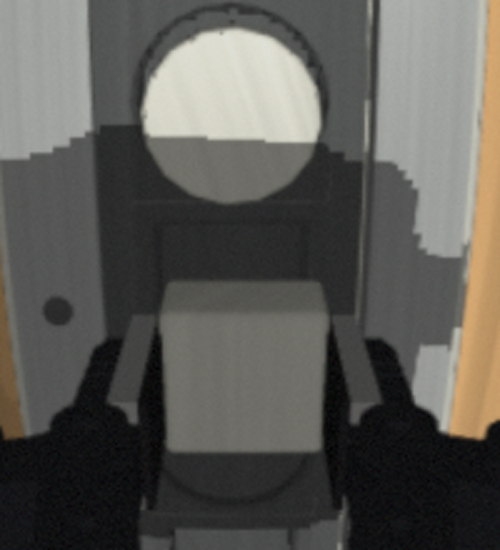

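```bash
python3 -m creep '[[-0.002,0.0003,0.015,0,-0.003,0.003,0.2],[-0.002,0.0003,0.026,0,-0.003,0.003,0.2],[-0.002,0.0003,0.034,0,-0.003,0.003,0.2],[-0.002,0.0003,0.034,0,-0.003,0.003,0.2]]' 50
python3 - <<'E'
from h import *
im,T=snap('wrist','w10',(220,120,420,340),2.5); print(bot.get_obs()['opening'])
E
python3 g.py .4842 .0005 .023 2.9
```

```text
time: 10.15
ee_pos: [0.4819, 0.0003, 0.0258]
tcp_rot: [-180.0, 0.1, 2.8]
wrist_force: [-0.8, -0.4, -0.3]
opening: 0.0306
0.030690803624163057
[0.0022, -0.0, 0.0027] [-0.0, 0.002, -0.002] now [4.82e-01 3.00e-04 2.57e-02] [-1.80e+02  1.30e-01  2.77e+00]
```

View pics/w10.png

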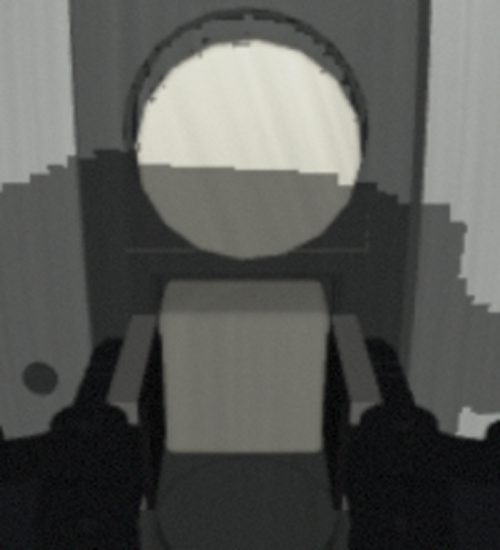

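```bash
python3 -m creep '[[0.001,0,0.002,0,0.002,0,0.2],[0.001,0,0.002,0,0.002,0,0.2],[0.001,0,0.002,0,0.002,0,0.2]]' 50
python3 -m creep '[[0,0,0,0,0,0,0.75],[0,0,0,0,0,0,0.75],[0,0,0,0,0,0,0.75],[0,0,-0.03,0,0,0,0.9],[0,0.03,-0.07,0,0,0,1],[0,0.06,-0.1,0,0,0,1],[0,0.06,-0.1,0,0,0,1],[0,0.06,-0.1,0,0,0,1]]' 50
python3 - <<'E'
from h import *
im,T=snap('wrist','w11',(200,20,440,320),1.9)
E
python3 g.py .6145 -.1775 .06 2.9
```

```text
time: 10.5
ee_pos: [0.4822, 0.0003, 0.0255]
tcp_rot: [180.0, 0.1, 2.8]
wrist_force: [-13.2, -0.1, 22.1]
opening: 0.0309
time: 11.3
ee_pos: [0.4862, -0.0601, 0.1242]
tcp_rot: [-180.0, -0.0, 2.7]
wrist_force: [0.4, -0.1, -0.3]
opening: 0.085
[0.1232, 0.124, 0.0631] [-0.0, 0.001, -0.003] now [ 0.4857 -0.0595  0.1233] [-1.7998e+02  5.0000e-02  2.7200e+00]
```

View pics/w11.png

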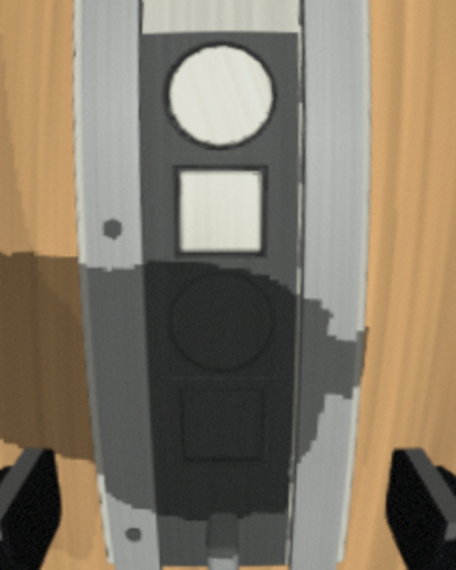

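```bash
python3 - <<'E'
from h import *
T=np.load('pics/T_w11.npy')
g=lambda u,v,z:np.round(plane('wrist',(200+u/1.9,20+v/1.9),z,T)*1000,1)
print('rb',[g(*p,.026) for p in [(169,320),(275,320),(222,268),(222,372)]],'fin',[g(*p,.058) for p in [(208,515),(237,515),(208,566),(237,566)]])
print('ra',[g(*p,.026) for p in [(167,95),(276,95),(222,41),(222,149)]])
E
python3 -m creep '[[0.05,0.05,0,0,0,0,1],[0.1,0.1,0.02,0,0,0,1],[0.123,0.124,0.063,0,0,0,1],[0.123,0.124,0.063,0,0,0,1],[0.123,0.124,0.063,0,0,0,1],[0.123,0.124,0.063,0,0,0,1],[0.123,0.124,0.063,0,0,0,1]]' 50
python3 - <<'E'
from h import *
im,T=snap('wrist','w12',(220,130,420,330),2.5)
E
python3 g.py .6145 -.1775 .004 2.9
```

```text
rb [array([464.1, -46.6,  26. ]), array([508.9, -44.5,  26. ]), array([485.4, -23.4,  26. ]), array([487.6, -68.8,  26. ])] fin [array([ 484.2, -121.4,   58. ]), array([ 496.3, -120.8,   58. ]), array([ 485.2, -148.9,   58. ]), array([ 497.9, -148.3,   58. ])]
ra [array([460.1,  47. ,  26. ]), array([503.7,  49. ,  26. ]), array([481. ,  70.5,  26. ]), array([483.1,  25.5,  26. ])]
time: 12.05
ee_pos: [0.6143, -0.1764, 0.0613]
tcp_rot: [-180.0, 0.0, 2.8]
wrist_force: [0.1, 0.6, 0.5]
opening: 0.0853
[-0.0002, 0.001, 0.0581] [0.0, -0.001, -0.002] now [ 0.6146 -0.1765  0.0621] [ 1.7999e+02 -5.0000e-02  2.8100e+00]
```

View pics/w12.png

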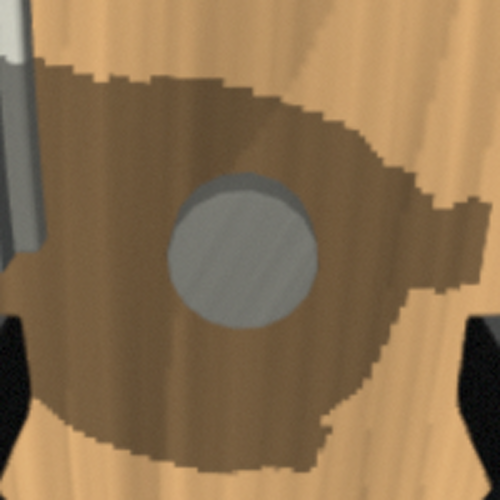

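```bash
python3 - <<'E'
from h import *
T=np.load('pics/T_w12.npy')
print([np.round((np.linalg.inv(T)@np.r_[plane('wrist',(220+u/2.5,130+v/2.5),.018,T),1])[:3],4) for u,v in [(168,259),(317,259),(242.5,190),(242.5,328)]])
E
python3 -m creep '[[0,0.001,0.03,0,0,0,1],[0,0.001,0.058,0,0,0,1],[0,0.001,0.058,0,0,0,1],[0,0.001,0.058,0,0,0,1]]' 50
```

```text
[array([-0.0183,  0.0018,  0.0433]), array([0.0204, 0.0017, 0.0433]), array([ 0.001 , -0.0171,  0.0433]), array([0.001 , 0.0219, 0.0433])]
time: 12.5
ee_pos: [0.6147, -0.1779, 0.0046]
tcp_rot: [180.0, -0.0, 2.8]
wrist_force: [0.2, 0.4, 0.0]
opening: 0.0854
```

```bash
python3 -m creep '[[0.001,0.001,0.001,0,0,0,1],[0.001,0.001,0.001,0,0,0,0.3],[0.001,0.001,0.001,0,0,0,0.3],[0.001,0.001,0.001,0,0,0,0.3],[0.001,0.001,0.001,0,0,0,0.3],[0.001,0.001,0.001,0,0,0,0.3],[0.001,0.001,0.001,0,0,0,0.3]]' 50
python3 -m creep '[[0,0,-0.03,0,0,0,0.3],[0,0,-0.08,0,0,0,0.3],[0,0,-0.1,0,0,0,0.3],[0,0,-0.1,0,0,0,0.3],[0,0,-0.1,0,0,0,0.3]]' 50
python3 g.py .486 -.0465 .06 2.8
```

```text
time: 13.2
ee_pos: [0.6162, -0.1797, 0.003]
tcp_rot: [180.0, -0.1, 2.7]
wrist_force: [0.4, 0.3, 5.4]
opening: 0.0381
time: 13.7
ee_pos: [0.6158, -0.1795, 0.1016]
tcp_rot: [-180.0, 0.0, 2.7]
wrist_force: [0.1, -0.3, -0.9]
opening: 0.0381
[-0.1232, -0.139, 0.0417] [-0.0, 0.0, -0.001] now [ 0.6158 -0.1795  0.1016] [-1.80e+02  1.00e-02  2.74e+00]
```

```bash
python3 -m creep '[[-0.04,-0.045,0,0,0,0,0.3],[-0.08,-0.09,0,0,0,0,0.3],[-0.123,-0.139,0.01,0,0,0,0.3],[-0.123,-0.139,0.04,0,0,0,0.3],[-0.123,-0.139,0.042,0,0,0,0.3],[-0.123,-0.139,0.042,0,0,0,0.3],[-0.123,-0.139,0.042,0,0,0,0.3],[-0.123,-0.139,0.042,0,0,0,0.3]]' 50
python3 - <<'E'
from h import *
im,T=snap('wrist','w13',(200,20,440,320),1.9); print(bot.get_obs()['opening'])
E
python3 g.py .486 -.0465 .026 2.8
```

```text
time: 14.5
ee_pos: [0.4875, -0.0472, 0.0608]
tcp_rot: [180.0, -0.1, 2.7]
wrist_force: [0.4, -0.6, -0.6]
opening: 0.0381
0.03761333052843233
[-0.0014, -0.0007, 0.0348] [0.0, -0.001, -0.002] now [ 0.4874 -0.0472  0.0608] [ 1.7999e+02 -7.0000e-02  2.7000e+00]
```

View pics/w13.png

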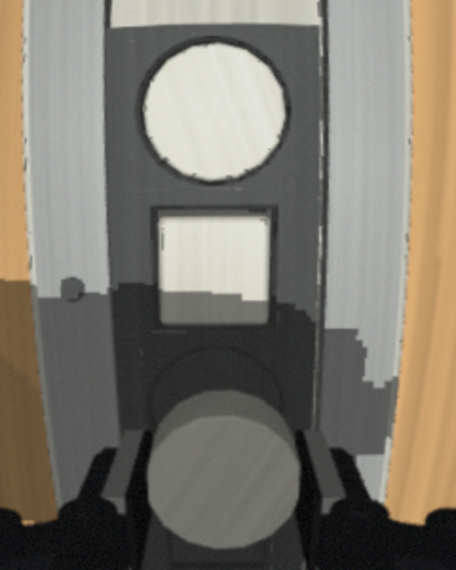

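```bash
python3 -m creep '[[-0.001,-0.0007,0.015,0,0,0,0.3],[-0.001,-0.0007,0.026,0,0,0,0.3],[-0.001,-0.0007,0.034,0,0,0,0.3],[-0.001,-0.0007,0.034,0,0,0,0.3]]' 50
python3 -m creep '[[0,0,0.002,0,0,0,0.3],[0,0,0.002,0,0,0,0.3],[0,0,0.002,0,0,0,0.3]]' 50
```

```text
time: 14.95
ee_pos: [0.485, -0.0467, 0.025]
tcp_rot: [179.9, 0.0, 2.7]
wrist_force: [2.7, -5.0, -3.8]
opening: 0.0381
time: 15.25
ee_pos: [0.4851, -0.0467, 0.0248]
tcp_rot: [179.9, 0.0, 2.7]
wrist_force: [-6.5, -3.4, 12.1]
opening: 0.0381
```

```bash
python3 -m creep '[[0,0,0,0,0,0,0.75],[0,0,0,0,0,0,0.75],[0,0,0,0,0,0,0.75],[0,0,-0.03,0,0,0,0.9],[0,0.02,-0.07,0,0,0,1],[0,0.04,-0.1,0,0,0,1],[0,0.04,-0.1,0,0,0,1],[0,0.04,-0.1,0,0,0,1]]' 50
python3 - <<'E'
from h import *
im,T=snap('wrist','w14',(200,20,440,320),1.9)
snap('top','t2',(230,130,450,280),3.6)
E
```

```text
time: 16.05
ee_pos: [0.4874, -0.0861, 0.1241]
tcp_rot: [-180.0, -0.0, 2.7]
wrist_force: [-0.5, -0.3, -0.3]
opening: 0.0854
```

View pics/w14.png

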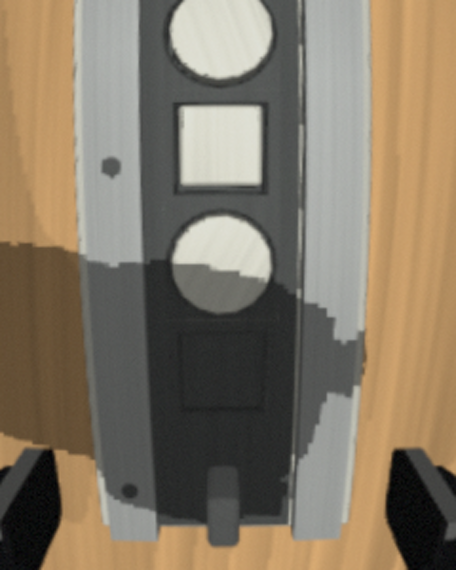

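View pics/t2.png

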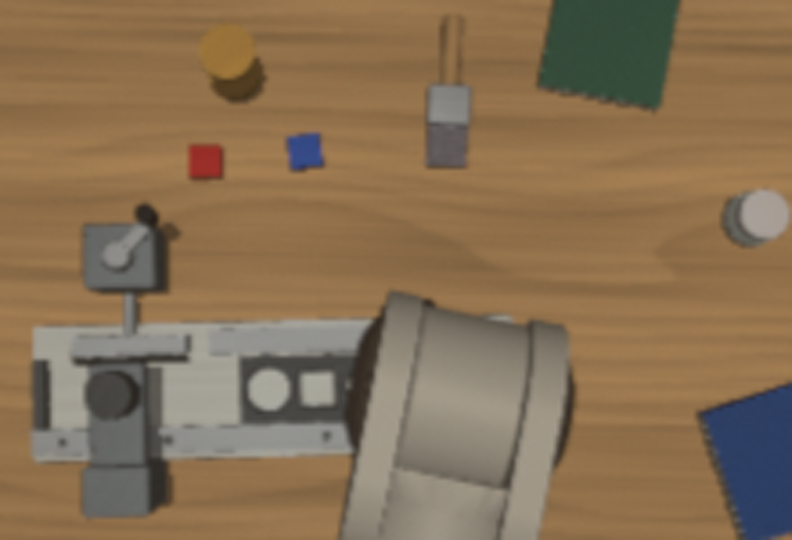

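View move.

```bash
python3 -c "
from h import *
print(bot.get_obs()['q'])"; python3 g.py .60 .10 .25 0
```

```text
[-9.96216101e+00 -3.33726548e+00 -1.03308168e+01  8.31159363e+01
  1.01480480e-02  7.72801843e+01]
[0.1219, -0.1798, -0.1274] [-0.001, 0.002, 0.048] now [ 0.4866 -0.0854  0.1228] [-1.7997e+02  1.0000e-01  2.7600e+00]
```

```bash
python3 -m creep '[[0.02,0,-0.05,0,0,-0.15,1],[0.04,-0.03,-0.1,0,0,-0.3,1],[0.06,-0.08,-0.127,0,0,-0.45,1],[0.08,-0.13,-0.127,0,0,-0.6,1],[0.1,-0.18,-0.127,0,0,-0.75,1],[0.12,-0.21,-0.127,0,0,-0.9,1],[0.14,-0.23,-0.127,0,0,-1.05,1],[0.14,-0.24,-0.127,0,0,-1.2,1]]' 50
python3 g.py .62 .16 .25 90
```

```text
time: 16.95
ee_pos: [0.6166, 0.1648, 0.2468]
tcp_rot: [-179.8, 0.1, 72.1]
wrist_force: [-0.2, 0.4, -0.7]
opening: 0.0854
[-0.0036, 0.0047, -0.0032] [-0.005, 0.001, -0.313] now [0.6166 0.1648 0.2468] [-1.7975e+02  1.2000e-01  7.2080e+01]
```

```bash
python3 -m creep '[[-0.003,0.004,-0.003,-0.002,0,-0.15,1],[-0.003,0.004,-0.003,-0.005,0,-0.31,1],[-0.003,0.004,-0.003,-0.005,0,-0.313,1],[-0.003,0.004,-0.003,-0.005,0,-0.313,1]]'
python3 - <<'E'
from h import *
im,T=snap('wrist','w15'); print(T[:3,3],bot.get_obs()['tcp_rot'])
E
```

```text
time: 17.35
ee_pos: [0.6179, 0.1569, 0.253]
tcp_rot: [179.8, 0.1, 89.3]
wrist_force: [0.2, -0.5, 1.0]
opening: 0.0856
[0.61794322 0.15688122 0.25300337] [1.79793362e+02 5.87472987e-02 8.92372235e+01]
```

View pics/w15.png

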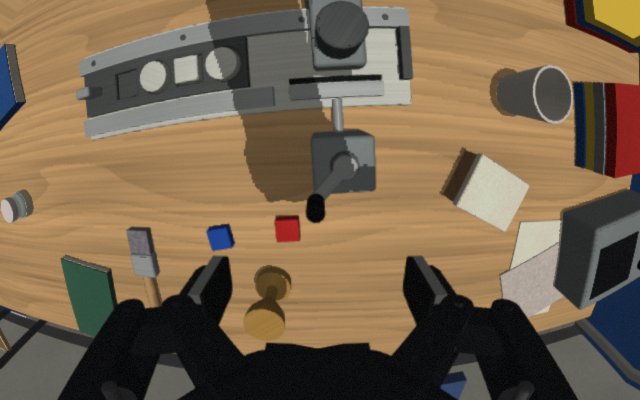

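Run:
```python
from h import *
im=cv2.imread('pics/raw_w15.png');cv2.imwrite('pics/w15c.png',cv2.resize(im[50:230,280:400],None,fx=5,fy=3.3,interpolation=cv2.INTER_CUBIC))
print('trophy',plane('top',(293.3,144.4),.105),plane('top',(293.8,149),.06))
```

```text
trophy [0.78596218 0.08694872 0.105     ] [0.78055696 0.08861045 0.06      ]
```

View pics/w15c.png

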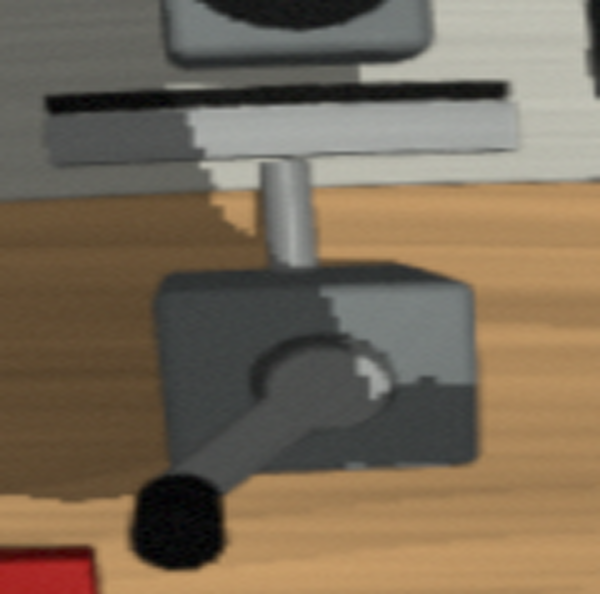

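Run:
```python
from h import *
T=np.load('pics/T_w15.npy')
for p,z in [((315.7,223.3),.137),((306.4,212),.137),((325,212),.137),((315.7,193.9),.097),((280+330/5,50+385/3.3),.1),((280+318/5,50+385/3.3),.1)]: print(p,z,np.round(plane('wrist',p,z,T)*1000,1))
# top-camera knob blob
im=cv2.imread('pics/raw_t2.png'); h=cv2.cvtColor(im,cv2.COLOR_BGR2HSV)
m=(h[...,2]<60).astype(np.uint8); m[:,:262]=0;m[:,280:]=0;m[:180]=0;m[198:]=0
ys,xs=np.nonzero(m);print(len(xs),xs.mean(),ys.mean(),xs.min(),xs.max(),ys.min(),ys.max(), plane('top',(xs.mean(),ys.mean()),.125))
# two-view triangulation
c1,d1=ray('wrist',(315.7,214),T);c2,d2=ray('top',(xs.mean(),ys.mean()))
A=np.c_[d1,-d2];s=np.linalg.lstsq(A,c2-c1,rcond=None)[0];print(c1+d1*s[0],c2+d2*s[1])
# gearbox axis from engraver:
```

```text
(315.7, 223.3) 0.137 [642.5 156.2 137. ]
(306.4, 212) 0.137 [631.7 148.2 137. ]
(325, 212) 0.137 [631.9 164.5 137. ]
(315.7, 193.9) 0.097 [626.4 156.3  97. ]
(346.0, 166.66666666666669) 0.1 [598.5 186.  100. ]
(343.6, 166.66666666666669) 0.1 [598.5 183.7 100. ]
33 271.54545454545456 191.4848484848485 268 275 187 197 [0.62765077 0.14956002 0.125     ]
[0.6314319  0.15638811 0.14340952] [0.62597323 0.14724311 0.1415792 ]
```

```bash
python3 g.py .634 .156 .17 90
```

```text
[-0.0004, 0.0157, 0.0834] [0.004, 0.001, -0.013] now [0.618  0.1567 0.2533] [1.7979e+02 6.0000e-02 8.9240e+01]
```

```bash
python3 -m creep '[[0,0.016,0.04,0.004,0,-0.013,1],[0,0.016,0.083,0.004,0,-0.013,1],[0,0.016,0.083,0.004,0,-0.013,1],[0,0.016,0.083,0.004,0,-0.013,1]]' 60
python3 - <<'E'
from h import *
im,T=snap('wrist','w16',(220,80,420,320),2.4); print(T[:3,3],bot.get_obs()['tcp_rot'])
E
```

```text
time: 17.8
ee_pos: [0.6342, 0.1561, 0.1716]
tcp_rot: [-180.0, 0.1, 90.1]
wrist_force: [0.6, -0.4, 1.7]
opening: 0.0854
[0.63417753 0.15612049 0.17161459] [1.79820556e+02 1.35971192e-02 9.01070688e+01]
```

View pics/w16.png

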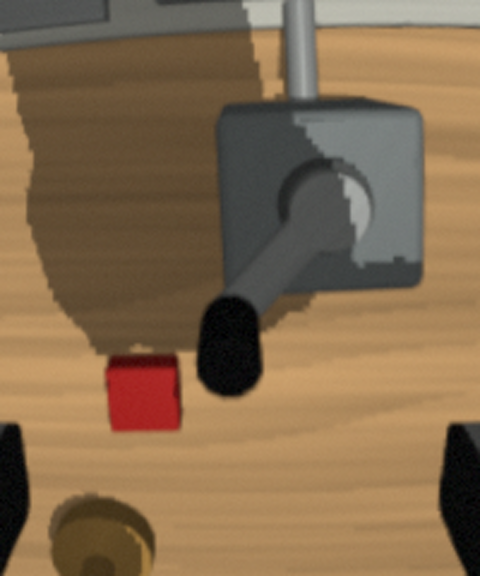

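```bash
python3 - <<'E'
from h import *
T=np.load('pics/T_w16.npy')
g=lambda u,v,z:np.round(plane('wrist',(220+u/2.4,80+v/2.4),z,T)*1000,1)
print(g(230,396,.137),g(198,365,.137),g(262,365,.137),'near bottom',g(230,297,.097),'hub',g(326,205,.095), g(326,205,.1))
E
python3 g.py .635 .156 .099 90
```

```text
[641.9 156.2 137. ] [633.1 148.  137. ] [633.1 164.4 137. ] near bottom [627.2 156.   97. ] hub [598.9 184.8  95. ] [598.  184.2 100. ]
[-0.0004, -0.0004, 0.0747] [0.003, 0.0, 0.002] now [0.6351 0.1564 0.1737] [1.7982e+02 1.0000e-02 9.0110e+01]
```

```bash
python3 -m creep '[[0,-0.001,0.04,0.003,0,0.002,1],[0,-0.001,0.072,0.003,0,0.002,1],[0,-0.001,0.072,0.003,0,0.002,1],[0,-0.001,0.072,0.003,0,0.002,0.1],[0,-0.001,0.072,0.003,0,0.002,0.1],[0,-0.001,0.072,0.003,0,0.002,0.1],[0,-0.001,0.072,0.003,0,0.002,0.1],[0,-0.001,0.072,0.003,0,0.002,0.1]]' 60
python3 -m creep '[[0,0,0,0,0,0,0.1],[0,0,0,0,0,0,0.1],[0,0,0,0,0,0,0.1]]' 60
python3 g.py .635 .156 .099 90
```

```text
time: 18.65
ee_pos: [0.6344, 0.1562, 0.1003]
tcp_rot: [-180.0, 0.0, 90.1]
wrist_force: [-1.1, 0.6, 5.8]
opening: 0.0166
time: 18.95
ee_pos: [0.6343, 0.1562, 0.1003]
tcp_rot: [-180.0, 0.0, 90.1]
wrist_force: [0.3, -1.0, 6.4]
opening: 0.0166
[-0.0002, 0.0007, 0.0013] [-0.0, 0.001, 0.001] now [0.6343 0.1562 0.1003] [-1.7998e+02  3.0000e-02  9.0060e+01]
```

```bash
cat > circ.py <<'E'
import sys,numpy as np
p0,step,n=map(float,sys.argv[1:4]); c=np.radians
print(','.join('[%.4f,%.4f,0,0,0,0,0.1]'%(.045*(np.sin(c(p0+step*k))-np.sin(c(p0))),.045*(np.cos(c(p0+step*k))-np.cos(c(p0)))) for k in range(1,int(n)+1)))
E
python3 circ.py -38.3 15 4; python3 circ.py 21.7 30 8
```

```text
[0.0101,0.0060,0,0,0,0,0.1],[0.0214,0.0092,0,0,0,0,0.1],[0.0331,0.0094,0,0,0,0,0.1],[0.0445,0.0065,0,0,0,0,0.1]
[0.0187,-0.0139,0,0,0,0,0.1],[0.0279,-0.0353,0,0,0,0,0.1],[0.0252,-0.0584,0,0,0,0,0.1],[0.0113,-0.0771,0,0,0,0,0.1],[-0.0101,-0.0863,0,0,0,0,0.1],[-0.0333,-0.0836,0,0,0,0,0.1],[-0.0520,-0.0697,0,0,0,0,0.1],[-0.0612,-0.0483,0,0,0,0,0.1]
```

```bash
python3 -m creep '[[0.010,0.006,0,0,0,0,0.1],[0.021,0.009,0,0,0,0,0.1],[0.033,0.0095,0,0,0,0,0.1],[0.0445,0.0065,0,0,0,0,0.1],[0.0445,0.0065,0,0,0,0,0.1]]' 60
python3 - <<'E'
from h import *
im,T=snap('wrist','w17'); print(T[:3,3],bot.get_obs()['wrist_force'],bot.get_obs()['opening'])
E
```

```text
time: 19.45
ee_pos: [0.6403, 0.2028, 0.1002]
tcp_rot: [-179.9, -0.0, 90.2]
wrist_force: [-2.9, -0.0, 9.3]
opening: 0.0166
[0.64026052 0.20275103 0.10020737] [-2.12555159 -0.10303537  8.14474699] 0.017025761278925584
```

View pics/w17.png

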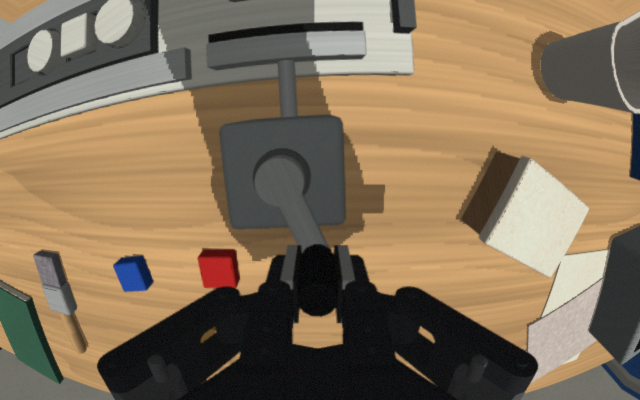

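```bash
python3 -m creep '[[0.0187,-0.0139,0,0,0,0,0.1],[0.0279,-0.0353,0,0,0,0,0.1],[0.0252,-0.0584,0,0,0,0,0.1],[0.0113,-0.0771,0,0,0,0,0.1],[-0.0101,-0.0863,0,0,0,0,0.1],[-0.0333,-0.0836,0,0,0,0,0.1],[-0.052,-0.0697,0,0,0,0,0.1],[-0.0612,-0.0483,0,0,0,0,0.1]]' 60
python3 circ.py 261.7 30 8;python3 circ.py 141.7 30 8
```

```text
time: 20.3
ee_pos: [0.5921, 0.1393, 0.1003]
tcp_rot: [-179.9, -0.0, 90.1]
wrist_force: [0.8, 17.6, 5.2]
opening: 0.017
[0.0027,0.0231,0,0,0,0,0.1],[0.0166,0.0418,0,0,0,0,0.1],[0.0380,0.0510,0,0,0,0,0.1],[0.0612,0.0483,0,0,0,0,0.1],[0.0798,0.0344,0,0,0,0,0.1],[0.0891,0.0130,0,0,0,0,0.1],[0.0863,-0.0101,0,0,0,0,0.1],[0.0724,-0.0288,0,0,0,0,0.1]
[-0.0214,-0.0092,0,0,0,0,0.1],[-0.0445,-0.0065,0,0,0,0,0.1],[-0.0632,0.0074,0,0,0,0,0.1],[-0.0724,0.0288,0,0,0,0,0.1],[-0.0697,0.0520,0,0,0,0,0.1],[-0.0558,0.0706,0,0,0,0,0.1],[-0.0344,0.0798,0,0,0,0,0.1],[-0.0113,0.0771,0,0,0,0,0.1]
```

```bash
python3 -m creep '[[0.0037,0.0231,0,0,0,0,0.1],[0.0176,0.0418,0,0,0,0,0.1],[0.039,0.051,0,0,0,0,0.1],[0.0622,0.0483,0,0,0,0,0.1],[0.0808,0.0344,0,0,0,0,0.1],[0.0901,0.013,0,0,0,0,0.1],[0.0873,-0.0101,0,0,0,0,0.1],[0.0734,-0.0288,0,0,0,0,0.1]]' 60
```

```text
time: 21.1
ee_pos: [0.564, 0.2134, 0.1002]
tcp_rot: [179.9, 0.1, 90.1]
wrist_force: [20.3, -14.2, 0.7]
opening: 0.0165
```

```bash
python3 -m creep '[[-0.0224,-0.008,0,0,0,0,0.1],[-0.0455,-0.0053,0,0,0,0,0.1],[-0.0635,0.0084,0,0,0,0,0.1],[-0.0724,0.0288,0,0,0,0,0.1],[-0.0697,0.052,0,0,0,0,0.1],[-0.0558,0.0706,0,0,0,0,0.1],[-0.035,0.0795,0,0,0,0,0.1],[-0.012,0.0771,0,0,0,0,0.1]]' 60
python3 - <<'E'
from h import *
im,T=snap('wrist','w18',(150,0,450,150),2.6); print(T[:3,3],bot.get_obs()['wrist_force'],bot.get_obs()['opening'])
E
```

```text
time: 21.9
ee_pos: [0.6413, 0.2014, 0.1]
tcp_rot: [-179.9, 0.1, 90.0]
wrist_force: [-17.3, -8.5, 11.0]
opening: 0.0164
[0.6413077  0.20144962 0.10000091] [-4.49075548  1.31301176 16.41330742] 0.016492339134927456
```

View pics/w18.png

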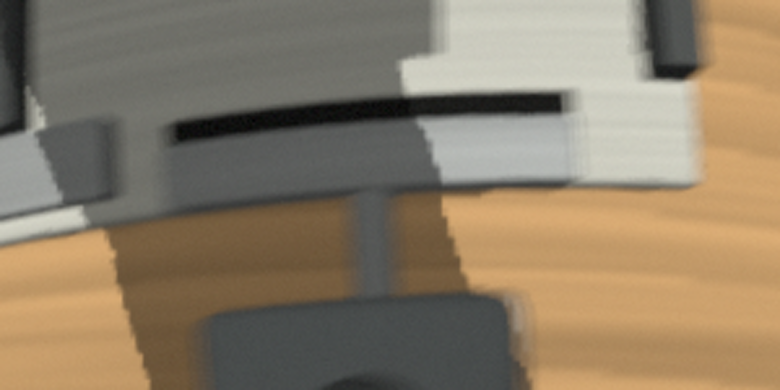

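Run:
```python
from h import *
T=np.load('pics/T_w18.npy')
g=lambda u,v,z:plane('wrist',(150+u/2.6,v/2.6),z,T)[:2]*1000
a=np.radians(2.9);C=np.array([487-.0,-50.])  # pallet ref
ex=np.array([np.cos(a),np.sin(a)])
for n,p,z in [('guide',(105,120),.024),('jawL',(172,124),.025),('jawR',(565,92),.025),('jawmid',(400,97),.025),('stop',(650,78),.024)]:
    P=g(*p,z);print(n,np.round(P,1),'ex',round(float((P-C)@ex),1))
```

```text
guide [514.3 109.7] ex 35.3
jawL [518.2 130.4] ex 40.3
jawR [512.  237.1] ex 39.5
jawmid [514.4 193.1] ex 39.7
stop [505.7 261. ] ex 34.4
```

```bash
python3 -m creep '[[0,0,0,0,0,0,0.8],[0,0,0,0,0,0,1],[0,0,0,0,0,0,1],[0,0,-0.05,0,0,0,1],[0,0,-0.1,0,0,0,1],[-0.04,-0.02,-0.12,0,0,0.15,1],[-0.08,-0.03,-0.12,0,0,0.3,1],[-0.12,-0.05,-0.12,0,0,0.45,1]]' 60
python3 g.py .493 -.23 .15 2.9
```

```text
time: 22.75
ee_pos: [0.5909, 0.0797, 0.2196]
tcp_rot: [-180.0, 0.1, 63.9]
wrist_force: [0.5, -0.3, -0.2]
opening: 0.0854
[-0.3211, 0.0481, 0.0699] [0.0, 0.001, 1.065] now [0.5909 0.0797 0.2196] [-1.7998e+02  5.0000e-02  6.3940e+01]
```

```bash
python3 -m creep '[[-0.05,0.006,0,0,0,0.15,1],[-0.09,0.012,0,0,0,0.3,1],[-0.14,0.02,0,0,0,0.45,1],[-0.19,0.028,0,0,0,0.6,0.5],[-0.23,0.034,0,0,0,0.75,0],[-0.28,0.042,0.02,0,0,0.9,0],[-0.321,0.048,0.07,0,0,1.05,0],[-0.321,0.048,0.07,0,0,1.065,0]]' 40
python3 -m creep '[[0,0,0,0,0,0,0],[0,0,0,0,0,0,0]]'
python3 - <<'E'
from h import *
im,T=snap('wrist','w19'); print(T[:3,3],bot.get_obs()['tcp_rot'])
E
```

```text
time: 23.55
ee_pos: [0.4922, -0.2314, 0.1465]
tcp_rot: [-180.0, 0.3, 2.8]
wrist_force: [-0.7, 0.9, -0.4]
opening: 0.0124
time: 23.75
ee_pos: [0.4947, -0.2287, 0.1505]
tcp_rot: [180.0, 0.1, 3.4]
wrist_force: [0.5, 0.5, 0.8]
opening: 0.0001
[ 0.49474379 -0.22866886  0.15053826] [1.79941516e+02 3.68226200e-02 3.42251148e+00]
```

View pics/w19.png

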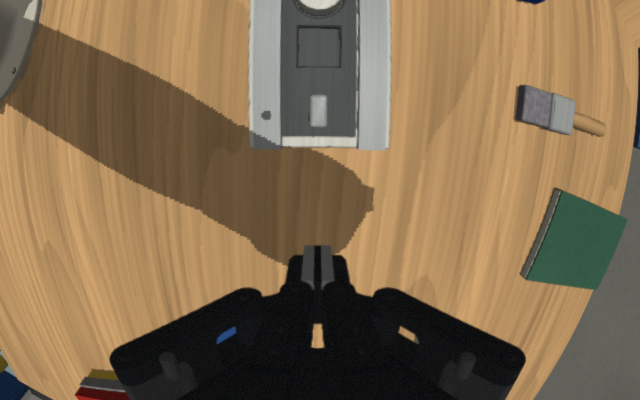

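Run:
```python
from h import *
T=np.load('pics/T_w19.npy')
im=cv2.imread('pics/raw_w19.png');cv2.imwrite('pics/w19c.png',cv2.resize(im[0:160,240:400],None,fx=4,fy=3.7,interpolation=cv2.INTER_CUBIC))
for p,z in [((309,95),.058),((327,95),.058),((309,127),.058),((327,127),.058),((282,136),.026),((356,136),.026)]: print(p,np.round(plane('wrist',p,z,T)*1000,1))
```

```text
(309, 95) [ 484.4 -141.2   58. ]
(327, 95) [ 497.8 -140.3   58. ]
(309, 127) [ 485.8 -165.4   58. ]
(327, 127) [ 499.3 -164.6   58. ]
(282, 136) [ 462.2 -176.1   26. ]
(356, 136) [ 525.8 -172.2   26. ]
```

View pics/w19c.png

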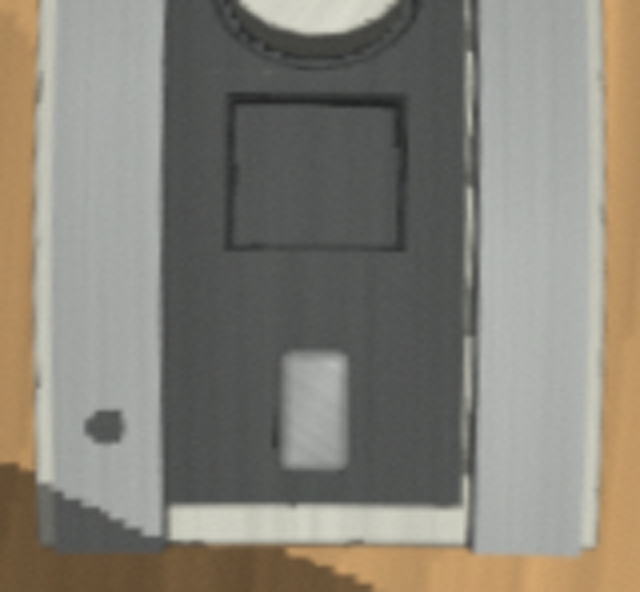

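```bash
python3 g.py .4935 -.192 .034 2.9
python3 - <<'E'
from h import *
T=np.load('pics/T_w19.npy'); print(plane('wrist',(300,147.5),.012,T))
E
```

```text
[0.0005, -0.0365, 0.1171] [0.001, 0.001, 0.009] now [ 0.4953 -0.2284  0.1512] [1.7994e+02 4.0000e-02 3.4200e+00]
[ 0.47750289 -0.18704165  0.012     ]
```

```bash
python3 -m creep '[[0.0005,-0.01,0.04,0,0,0.009,0],[0.0005,-0.036,0.08,0,0,0.009,0],[0.0005,-0.036,0.116,0,0,0.009,0],[0.0005,-0.036,0.116,0,0,0.009,0],[0.0005,-0.036,0.116,0,0,0.009,0]]' 40
python3 g.py .4935 -.192 .034 2.9
```

```text
time: 24.3
ee_pos: [0.4937, -0.1927, 0.0356]
tcp_rot: [179.9, 0.1, 2.9]
wrist_force: [0.3, 0.9, 1.1]
opening: -0.0002
[-0.0001, -0.0007, 0.0016] [0.001, 0.001, -0.0] now [ 0.4937 -0.1927  0.0356] [1.7993e+02 6.0000e-02 2.8800e+00]
```

```bash
python3 -m creep '[[0,-0.006,0.001,0,0,0,0],[0,-0.013,0.001,0,0,0,0],[0,-0.021,0.001,0,0,0,0],[0,-0.03,0.001,0,0,0,0],[0,-0.039,0.001,0,0,0,0],[0,-0.048,0.001,0,0,0,0],[0,-0.057,0.001,0,0,0,0],[0,-0.066,0.001,0,0,0,0]]' 40
python3 -m creep '[[0,-0.009,0,0,0,0,0],[0,-0.018,0,0,0,0,0],[0,-0.027,0,0,0,0,0],[0,-0.036,0,0,0,0,0],[0,-0.045,0,0,0,0,0],[0,-0.054,0,0,0,0,0],[0,-0.063,0,0,0,0,0],[0,-0.068,0,0,0,0,0]]'
python3 - <<'E'
from h import *
im,T=snap('wrist','w20'); print(T[:3,3],bot.get_obs()['tcp_rot'],bot.get_obs()['wrist_force'])
E
```

```text
time: 25.1
ee_pos: [0.4907, -0.1286, 0.0348]
tcp_rot: [179.7, -0.1, 2.7]
wrist_force: [0.6, -10.1, 2.7]
opening: -0.0001
time: 25.9
ee_pos: [0.4875, -0.0603, 0.0347]
tcp_rot: [179.7, -0.1, 2.7]
wrist_force: [0.3, -11.1, 4.8]
opening: 0.0002
[ 0.48746179 -0.06031744  0.03474917] [ 1.79777520e+02 -6.83322821e-02  2.72375422e+00] [ 0.15929123 -7.19346121  4.31671089]
```

View pics/w20.png

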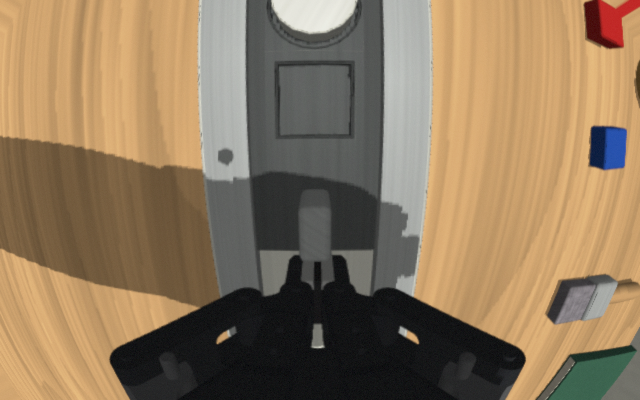

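```bash
python3 -m creep '[[0,-0.008,0,0,0,0,0],[0,-0.016,0,0,0,0,0],[0,-0.024,0,0,0,0,0],[0,-0.032,0,0,0,0,0],[0,-0.04,0,0,0,0,0],[0,-0.047,0,0,0,0,0],[0,-0.053,0,0,0,0,0],[0,-0.056,0,0,0,0,0]]'
python3 -m creep '[[0,-0.002,0,0,0,0,0],[0,-0.004,0,0,0,0,0],[0,-0.006,0,0,0,0,0],[0,-0.007,0,0,0,0,0],[0,-0.008,0,0,0,0,0]]'
```

```text
time: 26.75
ee_pos: [0.4848, -0.0045, 0.0347]
tcp_rot: [179.7, -0.1, 2.7]
wrist_force: [-0.2, -11.9, 4.9]
opening: 0.0001
time: 27.25
ee_pos: [0.4844, 0.0031, 0.0348]
tcp_rot: [179.7, -0.1, 2.7]
wrist_force: [0.9, -12.4, 5.6]
opening: -0.0003
```

```bash
python3 -m creep '[[0,-0.001,0,0,0,0,0],[0,-0.002,0,0,0,0,0],[0,-0.003,0,0,0,0,0],[0,-0.004,0,0,0,0,0],[0,-0.005,0,0,0,0,0]]'
python3 - <<'E'
from h import *
im,T=snap('wrist','w21'); print(T[:3,3],bot.get_obs()['wrist_force'])
E
```

```text
time: 27.75
ee_pos: [0.4843, 0.0059, 0.0348]
tcp_rot: [179.4, -0.1, 2.6]
wrist_force: [2.0, -29.9, 6.2]
opening: -0.0001
[0.48429485 0.00593291 0.03480186] [  0.84252938 -25.36686256   5.94165793]
```

View pics/w21.png

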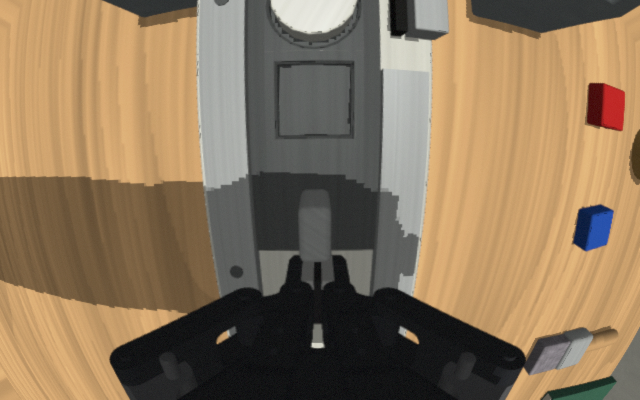

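```bash
python3 -m creep '[[0,0.008,0,0,0,0,0],[0,0.016,-0.01,0,0,0,0],[0,0.016,-0.05,0,0,0,0],[0,0.016,-0.1,0,0,0,0.3],[0,0.016,-0.15,0,0,0,0.6],[0.03,-0.02,-0.19,0,0,-0.15,1],[0.06,-0.06,-0.19,0,0,-0.3,1],[0.08,-0.1,-0.19,0,0,-0.45,1]]' 60
python3 g.py .625 .19 .24 90
```

```text
time: 28.6
ee_pos: [0.5584, 0.111, 0.2257]
tcp_rot: [179.9, -0.1, 28.8]
wrist_force: [1.3, -1.2, -0.2]
opening: 0.0719
[0.0964, -0.0372, -0.0141] [0.002, -0.002, -1.068] now [0.5584 0.111  0.2257] [ 1.7995e+02 -1.5000e-01  2.8790e+01]
```

```bash
python3 -m creep '[[0.03,-0.01,-0.014,0,0,-0.15,1],[0.06,-0.02,-0.014,0,0,-0.3,1],[0.09,-0.03,-0.014,0,0,-0.45,1],[0.096,-0.037,-0.014,0,0,-0.6,1],[0.096,-0.037,-0.014,0,0,-0.75,1],[0.096,-0.037,-0.014,0,0,-0.9,1],[0.096,-0.037,-0.014,0,0,-1.05,1],[0.096,-0.037,-0.014,0,0,-1.068,1]]' 60
python3 - <<'E'
from h import *
im,T=snap('wrist','w22'); print(T[:3,3],bot.get_obs()['tcp_rot'])
snap('top','t3',(230,130,450,280),3.6)
E
```

```text
time: 29.4
ee_pos: [0.6233, 0.1885, 0.2371]
tcp_rot: [-179.9, 0.0, 89.9]
wrist_force: [-0.3, -0.1, 1.3]
opening: 0.0852
[0.62334503 0.18845087 0.23712222] [-1.79916036e+02  1.83771622e-02  8.96873452e+01]
```

View pics/w22.png

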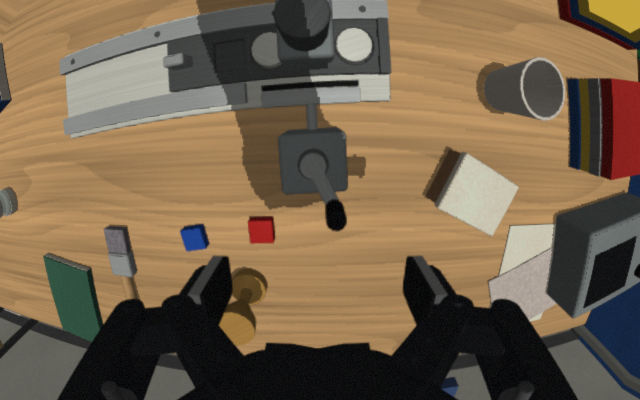

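View pics/t3.png

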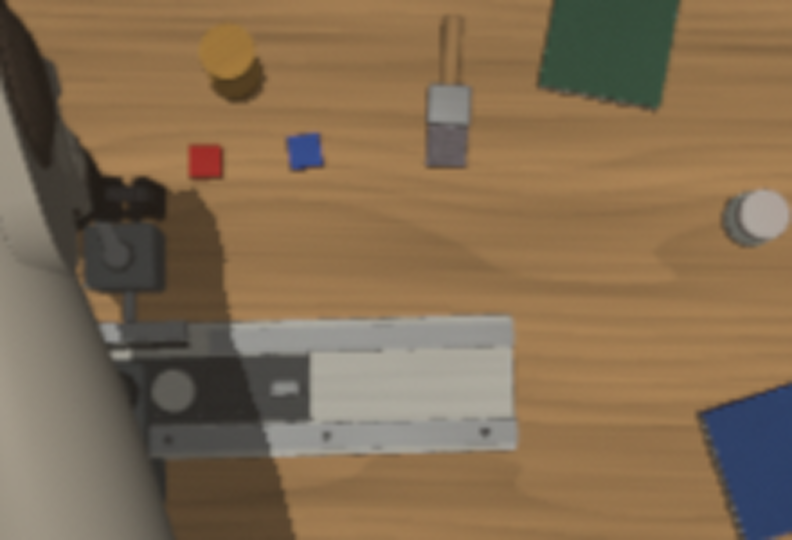

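```bash
python3 - <<'E'
from h import *
T=np.load('pics/T_w22.npy')
im=cv2.imread('pics/raw_w22.png');cv2.imwrite('pics/w22c.png',np.hstack([cv2.resize(im[180:250,290:380],None,fx=4,fy=4,interpolation=cv2.INTER_CUBIC),cv2.resize(im[10:80,320:400],None,fx=4,fy=4,interpolation=cv2.INTER_CUBIC)]))
print(np.round(plane('wrist',(337,229.5),.137,T),4),np.round(plane('wrist',(327,218),.137,T),4),np.round(plane('wrist',(347,217),.137,T),4))
E
python3 g.py .6413 .2014 .17 90
```

```text
[0.6469 0.2062 0.137 ] [0.6366 0.1976 0.137 ] [0.6358 0.2143 0.137 ]
[0.0132, 0.0179, 0.0668] [-0.002, 0.0, -0.008] now [0.6234 0.1884 0.2368] [-1.7991e+02  3.0000e-02  8.9540e+01]
```

View pics/w22c.png

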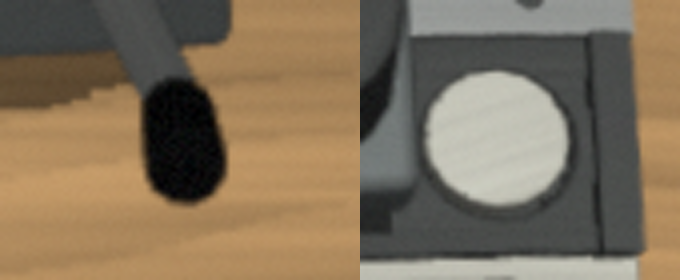

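```bash
python3 -m creep '[[0.0165,0.0165,0.03,-0.002,0,-0.008,1],[0.0165,0.0165,0.067,-0.002,0,-0.008,1],[0.0165,0.0165,0.1,-0.002,0,-0.008,1],[0.0165,0.0165,0.136,-0.002,0,-0.008,1],[0.0165,0.0165,0.136,-0.002,0,-0.008,1],[0.0165,0.0165,0.136,-0.002,0,-0.008,0.1],[0.0165,0.0165,0.136,-0.002,0,-0.008,0.1],[0.0165,0.0165,0.136,-0.002,0,-0.008,0.1]]' 60
python3 -m creep '[[0,0,0,0,0,0,0.1],[0,0,0,0,0,0,0.1],[0,0,0,0,0,0,0.1],[0,0,0,0,0,0,0.1]]' 60
python3 - <<'E'
from h import *
im,T=snap('wrist','w23'); print(T[:3,3],bot.get_obs()['tcp_rot'])
E
```

```text
time: 30.3
ee_pos: [0.6408, 0.2049, 0.1027]
tcp_rot: [179.8, -0.0, 90.1]
wrist_force: [-0.7, 0.7, -1.1]
opening: 0.044
time: 30.7
ee_pos: [0.6402, 0.2048, 0.1013]
tcp_rot: [179.9, 0.0, 90.2]
wrist_force: [-0.5, 1.0, 6.0]
opening: 0.0165
[0.64023975 0.20475621 0.10130657] [1.79906299e+02 1.82954990e-02 9.01769531e+01]
```

View pics/w23.png

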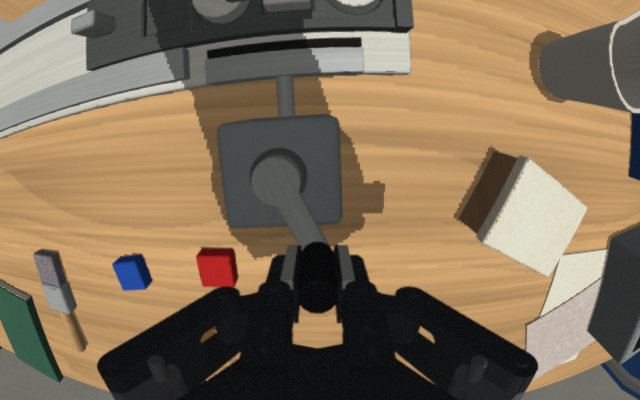

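```bash
sed -i 's/%.4f,%.4f,0/%.4f,%.4f,0/' circ.py; python3 circ.py 25.7 -30 8;echo; python3 circ.py 145.7 -30 8;echo; python3 circ.py 265.7 -30 8
```

```text
[-0.0229,0.0043,0,0,0,0,0.1],[-0.0449,-0.0034,0,0,0,0,0.1],[-0.0601,-0.0210,0,0,0,0,0.1],[-0.0644,-0.0439,0,0,0,0,0.1],[-0.0567,-0.0659,0,0,0,0,0.1],[-0.0390,-0.0811,0,0,0,0,0.1],[-0.0161,-0.0854,0,0,0,0,0.1],[0.0058,-0.0777,0,0,0,0,0.1]

[0.0152,0.0177,0,0,0,0,0.1],[0.0195,0.0405,0,0,0,0,0.1],[0.0118,0.0625,0,0,0,0,0.1],[-0.0058,0.0777,0,0,0,0,0.1],[-0.0287,0.0820,0,0,0,0,0.1],[-0.0507,0.0743,0,0,0,0,0.1],[-0.0659,0.0567,0,0,0,0,0.1],[-0.0702,0.0338,0,0,0,0,0.1]

[0.0077,-0.0220,0,0,0,0,0.1],[0.0254,-0.0372,0,0,0,0,0.1],[0.0482,-0.0415,0,0,0,0,0.1],[0.0702,-0.0338,0,0,0,0,0.1],[0.0854,-0.0161,0,0,0,0,0.1],[0.0897,0.0067,0,0,0,0,0.1],[0.0820,0.0287,0,0,0,0,0.1],[0.0644,0.0439,0,0,0,0,0.1]
```

```bash
python3 -m creep '[[-0.0229,0.0043,0,0,0,0,0.1],[-0.0449,-0.0034,0,0,0,0,0.1],[-0.0601,-0.021,0,0,0,0,0.1],[-0.0644,-0.0439,0,0,0,0,0.1],[-0.0567,-0.0659,0,0,0,0,0.1],[-0.039,-0.0811,0,0,0,0,0.1],[-0.0161,-0.085,0,0,0,0,0.1],[0.0055,-0.0773,0,0,0,0,0.1]]' 60
```

```text
time: 31.55
ee_pos: [0.5625, 0.21, 0.1013]
tcp_rot: [179.9, 0.1, 90.1]
wrist_force: [17.3, -14.1, -1.5]
opening: 0.0165
```

```bash
python3 -m creep '[[0.0142,0.0187,0,0,0,0,0.1],[0.0185,0.0415,0,0,0,0,0.1],[0.0108,0.0635,0,0,0,0,0.1],[-0.0068,0.0787,0,0,0,0,0.1],[-0.0297,0.083,0,0,0,0,0.1],[-0.0512,0.075,0,0,0,0,0.1],[-0.0659,0.0572,0,0,0,0,0.1],[-0.07,0.034,0,0,0,0,0.1]]' 60
```

```text
time: 32.35
ee_pos: [0.5976, 0.1389, 0.1013]
tcp_rot: [179.8, 0.0, 90.1]
wrist_force: [3.1, 15.6, 3.4]
opening: 0.0166
```

```bash
python3 -m creep '[[0.0087,-0.022,0,0,0,0,0.1],[0.0264,-0.0372,0,0,0,0,0.1],[0.0492,-0.0415,0,0,0,0,0.1],[0.0712,-0.0338,0,0,0,0,0.1],[0.0864,-0.0161,0,0,0,0,0.1],[0.0902,0.0067,0,0,0,0,0.1],[0.0825,0.0287,0,0,0,0,0.1],[0.0649,0.0439,0,0,0,0,0.1]]' 60
python3 - <<'E'
from h import *
im,T=snap('wrist','w24'); print(T[:3,3],bot.get_obs()['tcp_rot'],bot.get_obs()['wrist_force'],bot.get_obs()['opening'])
E
python3 circ.py 25.7 -15 2
```

```text
time: 33.15
ee_pos: [0.6406, 0.2051, 0.101]
tcp_rot: [-180.0, 0.1, 90.2]
wrist_force: [-16.7, -6.5, 9.7]
opening: 0.0166
[0.6406096  0.20509062 0.10103531] [-1.79950093e+02  1.47995747e-01  9.01064140e+01] [-5.35385225 -4.45461263 14.94237159] 0.0168048784408901
[-0.0112,0.0037,0,0,0,0,0.1],[-0.0229,0.0043,0,0,0,0,0.1]
```

View pics/w24.png

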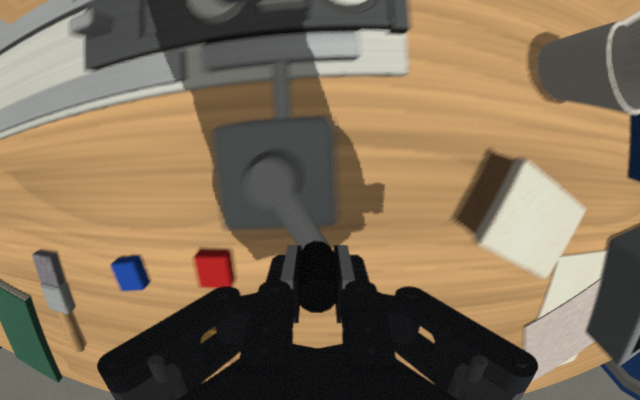

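```bash
python3 -m creep '[[-0.0112,0.0035,0,0,0,0,0.1],[-0.0229,0.004,0,0,0,0,0.1],[-0.0229,0.004,0,0,0,0,0.1],[-0.0229,0.004,0,0,0,0,0.1]]' 60
python3 circ.py -4.3 -12 3
```

```text
time: 33.6
ee_pos: [0.6451, 0.1817, 0.1013]
tcp_rot: [179.9, 0.0, 90.1]
wrist_force: [0.4, -1.0, 6.2]
opening: 0.0165
[-0.0093,-0.0017,0,0,0,0,0.1],[-0.0180,-0.0053,0,0,0,0,0.1],[-0.0257,-0.0106,0,0,0,0,0.1]
```

```bash
python3 -m creep '[[-0.0093,-0.0017,0,0,0,0,0.1],[-0.018,-0.0053,0,0,0,0,0.1],[-0.018,-0.0053,0,0,0,0,0.1],[-0.018,-0.0053,0,0,0,0,0.1]]' 60
python3 - <<'E'
from h import *
im,T=snap('wrist','w25',(120,0,440,120),2.4)
E
```

```text
time: 34.0
ee_pos: [0.6401, 0.1637, 0.1013]
tcp_rot: [179.9, 0.1, 90.1]
wrist_force: [2.9, -1.8, 7.1]
opening: 0.0167
```

View pics/w25.png

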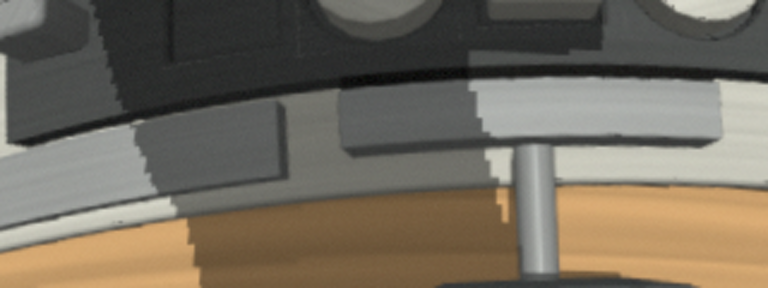

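Jaw presses on the pallet. Release the knob, retreat, and check everything.

```bash
python3 -m creep '[[0,0,0,0,0,0,0.8],[0,0,0,0,0,0,1],[0,0,0,0,0,0,1],[0,0,-0.05,0,0,0,1],[0,0,-0.1,0,0,0,1],[0,0,-0.13,0,0,0,1],[0,0,-0.13,0,0,0,1],[0,0,-0.13,0,0,0,1]]' 60
python3 - <<'E'
from h import *
im,T=snap('wrist','w26'); print(T[:3,3],bot.get_obs()['wrist_force'])
snap('scene','s3',(250,140,450,300),3.6)
E
```

```text
time: 34.85
ee_pos: [0.6395, 0.1644, 0.2303]
tcp_rot: [180.0, 0.0, 90.2]
wrist_force: [0.6, -0.3, -0.2]
opening: 0.0855
[0.63945578 0.1644168  0.23026376] [-0.17247974 -0.44678787  0.27510042]
```

View pics/w26.png

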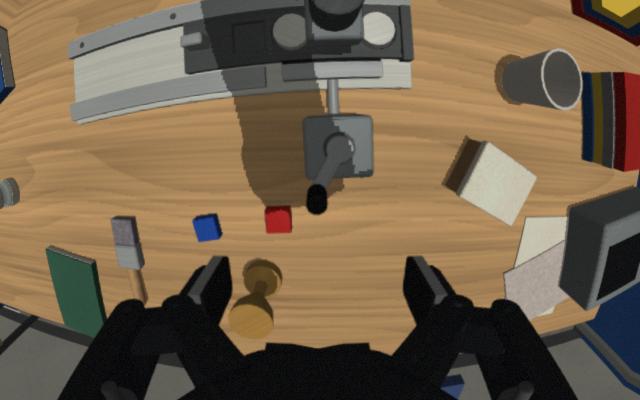

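View pics/s3.png

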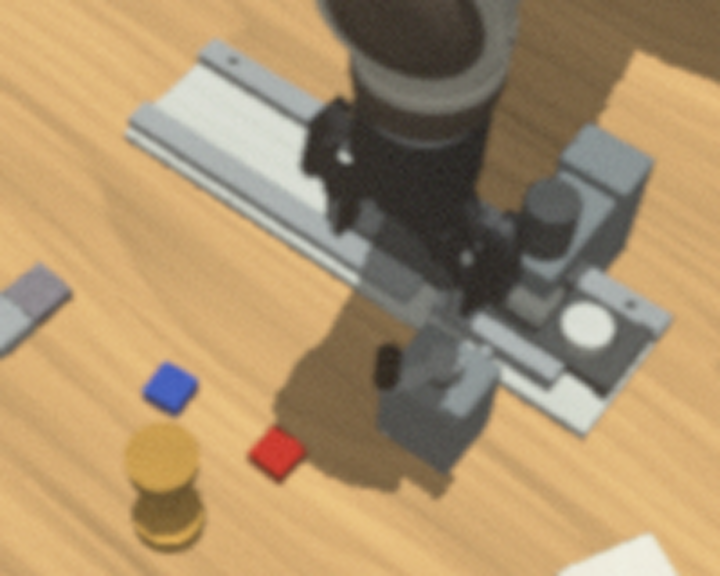

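Run:
```python
from h import *
im=cv2.imread('pics/raw_w26.png');cv2.imwrite('pics/w26c.png',cv2.resize(im[0:100,170:420],None,fx=3.2,fy=3.2,interpolation=cv2.INTER_CUBIC))
T=np.load('pics/T_w26.npy')
# jaw steel block back edge (top, outer) vs engraver
for p,z in [((282,79),.024),((381,76),.024),((267,88),.024)]: print(np.round(plane('wrist',p,z,T)*1000,1))
```

```text
[529.2 126.2  24. ]
[524.  236.3  24. ]
[539.  109.3  24. ]
```

View pics/w26c.png

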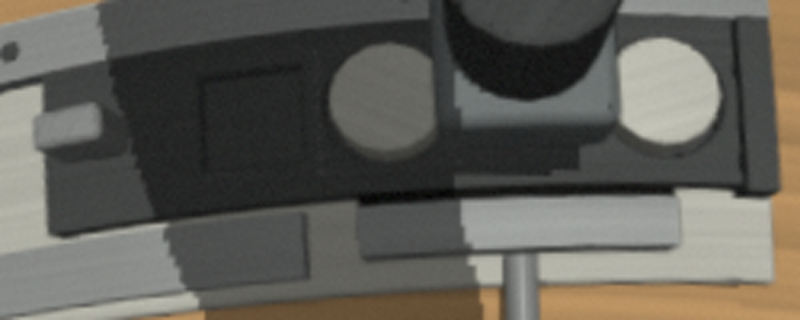

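Run:
```python
from h import *
T=np.load('pics/T_w15.npy')
for p in [(290,100),(383,95.5)]: print(np.round(plane('wrist',p,.024,T)*1000,1))
T=np.load('pics/T_w26.npy')
for p in [(170+362/3.2,260/3.2),(170+678/3.2,247/3.2)]: print(np.round(plane('wrist',p,.024,T)*1000,1))
from h import bot
print(bot.get_obs()['time'])
```

```text
[531.1 126.9  24. ]
[525.4 237.5  24. ]
[531.8 127.4  24. ]
[525.3 237.3  24. ]
34.95
```

```bash
python3 -m creep '[[-0.05,0,-0.03,0,0,0,1],[-0.1,0,-0.05,0,0,0,1],[-0.15,0,-0.05,0,0,0,1],[-0.2,0,-0.05,0,0,0,1],[-0.25,0,-0.05,0,0,0,1],[-0.3,0,-0.05,0,0,0,1],[-0.35,0,-0.05,0,0,0,1],[-0.35,0,-0.05,0,0,0,1]]'
python3 - <<'E'
from h import *
snap('scene','s4',(340,160,450,270),5)
snap('scene','s5')
E
```

```text
time: 35.75
ee_pos: [0.6393, -0.1905, 0.2778]
tcp_rot: [-179.8, 0.0, 89.9]
wrist_force: [0.4, -0.1, -1.3]
opening: 0.0857
```

View pics/s4.png

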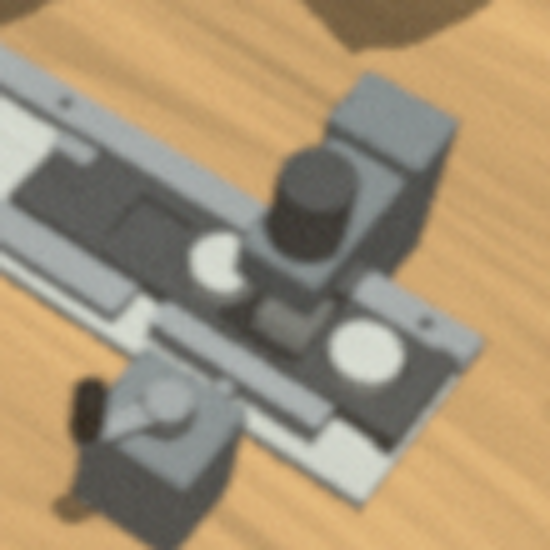

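View pics/s5.png

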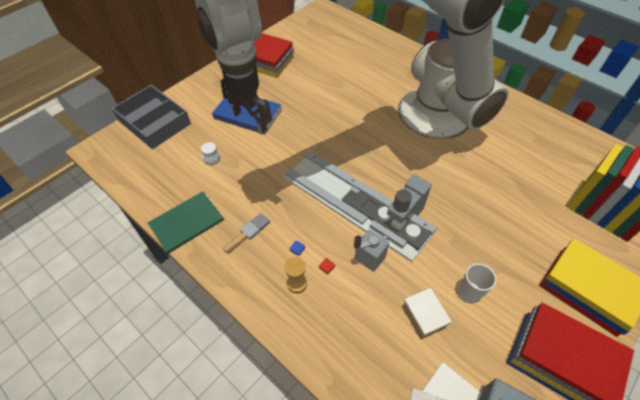

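All three blanks are seated, the pallet is at the stop, the jaw is tight and no bystander has moved. I'm handing in.

```bash
python3 -c "
from workcell import bot
print(bot.job_done())"
```

```text
the job is handed in; nothing more can be done
None
```

The job is handed in at about 36 s of the 210 s allowed; the interface gave no verdict. Three blanks were on the table, two discs and one tile, and each sits in a pocket of its own shape. I cranked the vise about 2.2 turns open, pushed the pallet to the end stop by its fin, and cranked the vise shut again.

**Last checks:**
- **Blanks:** all three look seated and flat in the final pictures. The tile is partly hidden under the engraving head, so that check is only partial.
- **Pallet:** it was pushed until the force rose to about 30 N, at the position I had calculated for the stop. The pictures show a gap of under 1 mm at the stop.
- **Vise:** the jaw is back within about 1 mm of where it stood fully closed at the start, so roughly 19 mm of travel or more. I could not measure its pressing force directly.
- **Other things on the table:** none visibly moved, the blue and red look-alikes included, and the robot is clear of everything.

**Disagreements:**
- While placing the blanks, two readings came out 1–2 mm above the expected floor height at 12–22 N. Later views showed the blanks seated.
- The top camera and the wrist camera differed by up to about 6 mm on the knob and crank. I used the wrist camera.

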